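# Strip the trimming stand and latch the parts away

### The job

On the leaning soil-trimming stand, take off the loose knurled nut, then the spacer, then the sample ring, one at a time in that order, and lay all three flat, side by side, on the floor of the open instrument case. Then swing the case's lid over and press it down until it snaps fully shut past its catch. Do not bump the dial gauge that hangs over the stand, and leave everything else where it is.

Things in the scene. Friction and masses are not known exactly. Their poses are not given: they have to be found in the camera images.
- stand: Fixed green base plate 170 x 130 x 16 mm of the trimming stand. Origin on the table right below the seat (the foot of the stud), z up; the stud leans towards the stand's -x; the plate spans x -40..130, y -65..65. It stands to the robot's left, yaw 1.25 to 1.9, so the stud leans roughly to the robot's right, towards the case.
- stud: Fixed steel stud, 12 mm thick, 62 mm long, smooth (things slide straight off), leaning 35 degrees from vertical towards the stand's -x. Origin on the seat at its foot (100 mm above the table), z along the stud towards its free tip, y level (= the stand's y). The seat is the end of a round flange 58 mm in diameter and 5 mm thick on a 30 mm column along the same axis.
- gauge: Fixed dial gauge on a bracket of the stand, straight above the seat; not to be hit. Same origin and axes as the stand. The dial is a disc 58 mm in diameter facing the stand's -x, x -7..16, y -29..29, z 233..291; its 8 mm plunger hangs down at x = 5 to z = 216; arm z 255..269 from x 14 to a 16 mm post at x = 98. A gripper in line with the stud clears it; a vertical one does not.
- nut: Loose knurled steel nut, already unscrewed: cylinder 30 mm in diameter, 22 mm high, with a plain 15.6 mm through hole; about 80 g. Top of the stack on the stud. Origin at the centre of its underside, z along its axis (on the stud: towards the tip, origin 34 mm up the stud).
- spacer: Steel spacer collar under the nut: 44 mm in diameter, 14 mm high, 15.6 mm through hole, about 100 g. Origin at the centre of its underside, z along its axis (origin 20 mm up the stud at the start).
- ring: Steel sample ring under the spacer, standing on the seat: 60 mm in diameter, 20 mm high, open below, its top closed by a 6 mm thick plate with a 15.6 mm hole for the stud, about 160 g. Origin at the centre of its underside, z along its axis.
- case: Fixed grey instrument case, open top 160 x 280 x 45 mm outside (x, y, z), walls and floor 5 mm. Origin at the centre of its underside on the table; z up. Lid hinged along its +x rim; catch at the middle of its -x wall. It stands to the robot's right; its +x points roughly to the robot's right (yaw -1.87 to -1.27), so the lid leans away from the stand.
- lid (a joint): Lid angle: 0 = shut and latched; starts at 1.8 to 2.15 rad, standing open leaning back (stop at 2.2). The stiff hinge (0.32 N m) holds the lid wherever it is left. From about 0.07 rad down, its tongue rides on the sprung catch: about 15 N down at the middle of the front edge takes it past the detent; below 0.02 rad it is home and stays.
- lid_hinge (a point): Point on the lid's hinge line at the middle of its width (45 mm above the table at the case's +x rim). The lid plate spans 173 mm from the hinge line, 280 mm wide, 8 mm thick; the outer face lies 8.5 mm outside the plane through the hinge line. At angle a the lid points from the hinge along -x cos(a) + z sin(a) of the case, its outer face along x sin(a) + z cos(a).
- lid_edge (a point): Point on the lid's outer face at the middle of its width, 165 mm from the hinge line, 8 mm from the front edge: the place to press. When shut it is 53.5 mm above the table. A 56 mm wide steel tongue hangs 20 mm down below the front edge there.
- straightedge: Bystander: loose steel straightedge 25 x 200 x 5 mm lying on the floor of the case along its hinge side, centred about 55 mm to the +x of the case's middle. It stays there. Origin at the centre of its underside.
- tin: Bystander: open aluminium sample tin 60 mm in diameter, 40 mm high, beside the stand. Origin at the centre of its underside.
- porous_plate: Bystander: dark perforated steel disc, 68 mm in diameter, 10 mm thick, beside the stand. Origin at the centre of its underside.
- weight: Bystander: brass weight with a knob, 60 mm in diameter, 52 mm high, in the middle of the table. Origin at the centre of its underside.
- bottle: Bystander: white bottle 48 mm in diameter, 95 mm high, in the middle of the table. Origin at the centre of its underside.
- big_ring: Bystander: plain open steel ring, 76 mm in diameter, 20 mm high, wall 3 mm, no web, lying at the back of the middle of the table. Origin at the centre of its underside.
- stud_tip (a point): Free tip of the stud, on its axis, 62 mm from the seat.
There are look-alikes about, which are no part of the job. Leave any orange look-alike of the spacer alone.

How it is judged:
On the way, in this order (a step that is already met when the one before it is completed fails the run):
1. the nut is off and away from the stud while the spacer and the ring are still on it (distance between nut and stud_tip above 0.08 m and z of spacer in the frame of stud between 0.008 and 0.032 m and x of spacer in the frame of stud between -0.006 and 0.006 m and y of spacer in the frame of stud between -0.006 and 0.006 m and z of ring in the frame of stud between -0.012 and 0.012 m and x of ring in the frame of stud between -0.006 and 0.006 m and y of ring in the frame of stud between -0.006 and 0.006 m), for 0.1 s.
2. the spacer is off and away from the stud while the ring is still on it (distance between spacer and stud_tip above 0.08 m and z of ring in the frame of stud between -0.012 and 0.012 m and x of ring in the frame of stud between -0.006 and 0.006 m and y of ring in the frame of stud between -0.006 and 0.006 m), for 0.1 s.
3. nut, spacer and ring lie flat on the floor of the case, lid still open (x of nut in the frame of case between -0.075 and 0.075 m and y of nut in the frame of case between -0.135 and 0.135 m and z of nut in the frame of case between -0.01 and 0.032 m and angle between the z axis of each of nut, spacer, ring and the z axis of case, either way round below 0.2 rad and x of spacer in the frame of case between -0.075 and 0.075 m and y of spacer in the frame of case between -0.135 and 0.135 m and z of spacer in the frame of case between -0.01 and 0.032 m and x of ring in the frame of case between -0.075 and 0.075 m and y of ring in the frame of case between -0.135 and 0.135 m and z of ring in the frame of case between -0.01 and 0.032 m and horizontal distance between nut and ring above 0.04 m and horizontal distance between spacer and ring above 0.045 m and horizontal distance between nut and spacer above 0.03 m and value of joint lid above 0.8 rad), for 0.2 s.
4. the lid is pressed shut past its catch (value of joint lid below 0.02 rad), for 0.2 s.
At the end, for the whole second after the job is handed in: Nut, spacer and ring rest flat (within 0.2 rad, either way up) in the case, side by side: origins below 32 mm; in plan nut-ring over 40 mm apart, spacer-ring 45, nut-spacer 30; within 75 mm (x) and 135 mm (y) of its middle. The lid is shut past its catch (below 0.02 rad) (x of nut in the frame of case between -0.075 and 0.075 m and y of nut in the frame of case between -0.135 and 0.135 m and z of nut in the frame of case between -0.01 and 0.032 m and angle between the z axis of each of nut, spacer, ring and the z axis of case, either way round below 0.2 rad and x of spacer in the frame of case between -0.075 and 0.075 m and y of spacer in the frame of case between -0.135 and 0.135 m and z of spacer in the frame of case between -0.01 and 0.032 m and x of ring in the frame of case between -0.075 and 0.075 m and y of ring in the frame of case between -0.135 and 0.135 m and z of ring in the frame of case between -0.01 and 0.032 m and horizontal distance between nut and ring above 0.04 m and horizontal distance between spacer and ring above 0.045 m and horizontal distance between nut and spacer above 0.03 m and linear speed of each of nut, spacer, ring below 0.02 m/s and value of joint lid below 0.02 rad); the robot touches nothing.
It fails at once if the dial gauge is hit (more than 3 N) (contact force between anything else and gauge above 3 N).
It fails at once if a bystander is displaced by more than 30 mm (distance of any of straightedge, tin, porous_plate, weight, bottle, big_ring from where it was at the start of the episode above 0.03 m).
It fails at once if the tin, the weight or the bottle is tipped over (angle between any of tin, weight, bottle's own z axis and vertical above 0.5 rad).
It also fails if it takes over 70 s, if anything falls off the work surface, if the arm or the gripper's body presses on something with over 40 N, if the wrist force passes 120 N, or if a joint passes its speed limit or range.

### The arm

A 6-joint arm with a two-finger parallel gripper is mounted at the origin on the work surface. World frame = base frame: x ahead of the robot, y to its left, z up, the work surface at z = 0. Lengths are in m, angles in rad, forces in N, time in s.
With the tool pointing down it reaches from about 0.325 to 0.775 m from the base axis. Payload 5.5 kg.
Tool frame: the origin (TCP) lies midway between the tips of the shut fingers; the grasp point (between the pads) lies 19 mm behind it; z points along the fingers, y is the line along which they close (so a half turn about z gives the same grasp; the last joint's range is limited). The gripper opens to 85 mm and grips with 20 to 120 N. Pads are 22 mm wide; open, the fingers measure 114 mm over their backs; the gripper's body (76 mm by 85 mm) begins 54 mm behind the grasp point. The pads swing forward as they close: fully open they stand 13 mm farther back than shut.
Start: joints at [-1.164, 0.091, 1.231, -0, 1.82, -0.057], TCP at [0.268, -0.537, 0.231] pointing down, gripper open.
Joint ranges: [-2.87, 2.87], [-0.86, 2.18], [0.17, 2.46], [-1.51, 4.65], [0.06, 2.69], [-2.65, 2.65]. Speed limits (rad/s): [2.57, 2.57, 3.01, 3.14, 3.14, 3.14].

### API

Orientations are given as a 3x3 rotation matrix whose columns are the frame's x, y, z axes.
In Python, from plant import robot gives the robot as it stands. The module is installed in compiled form; this text tells all that it offers.
- The arm moves only by the tool send_rows, never from a script. Its argument "plan" is text: rows parted by semicolons, each of 6 numbers parted by spaces: the shift along the tool's x, y, z in cm, then the turn, a rotation vector about the tool's x, y, z in degrees. In form: dx dy dz ax ay az; .... A call has 1 to 5 rows; each row shifts and turns the commanded pose from where the row before left it, along the tool's axes as they then stand; what a row does not reach is not made up. A row lasts 1/10 s, in which the tool goes at most 50 mm and 8.59 degrees, less where a joint would pass 70% of its speed; a pose out of reach is approached as far as the arm can. A call is refused whole if a number of a shift passes 5 or a number of a turn 8.59, either way. A call with a gripper value outside its range is refused whole. "grip" is the finger opening in cm, from 0 to 8.54, set as the call begins (left out, the last holds). The fingers move at their own pace and stop on an object; "force" is the grip in N (left out, the last holds). Time passes only in rows, so rows that do not move let the fingers close. It gives the time, the measured TCP pose, the force, the opening and the grip force at its end, in the units of the state.
- robot.sense(): the state, without advancing time (a new reading comes with each control period).
- robot.get_image(name): name is "side" or "top"; returns a dict with "image" (480x640x3 uint8, blue, green, red), "range_z" (480x640 float32, m along the optical axis (not along the pixel's ray), 0 where there is no reading), "vfov" (degrees; the focal length in pixels is half the picture's height over the tangent of half this angle, whatever the lens; pixels are square), "cx", "cy" (the principal point, pixels), "origin" and "attitude" of the camera in the world. Camera axes: x right, y down, z forward; pixel columns grow to the right and rows downward; lengths in m; the calibration is good to about 2 mm. A picture is of the moment at which its call begins.
- robot.job_done(): hands the job in; it is judged then, once.
The state is a dict: "t": time; "joints": joint angles; "qvel": joint speeds; "tau": joint torques, N m; "tool_pos": TCP position; "tcp_rot": TCP orientation; "contact_force": force on the tool from outside, world axes, zero at the start; "ft_torque": the same for the moment, N m; "opening": opening from 0.0 (shut) to 1.0 (fully open); "finger_force": force on a finger pad.
Only numpy, scipy, OpenCV 4.12 (cv2) and the standard library are available. Lean on these libraries where they do the work, as an engineer would, in place of code of your own. Each camera call takes 0.05 s, during which the arm holds its last target. There are 200 camera calls.

## Working session

There is one attempt and no reset: what is moved stays moved. The work goes in short steps, Python scripts to look and compute and a tool call to move; the robot and the scene stay as the last step left them, time stands still between calls to the robot, and variables do not carry over. Pictures are saved under pics/ and viewed, at most 10 in all, crops included, and the job is handed in when it is done.

Besides the shell and the picture viewer there is one more tool, called in YAML: its name, and indented under it one key for each argument. send_rows: Moves the arm, as the interface text tells. Its arguments: {"type":"object","properties":{"plan":{"type":"string"},"grip":{"type":"number"},"force":{"type":"number"}},"required":["plan"]}

```bash
mkdir -p pics
cat > h.py <<'E'
import numpy as np, cv2
from plant import robot
def snap(n):
    d=robot.get_image(n); d['f']=240/np.tan(np.radians(d['vfov'])/2); d['R']=np.array(d['attitude']).reshape(3,3); d['o']=np.array(d['origin']); return d
def cloud(d):
    v,u=np.mgrid[0:480,0:640]; z=d['range_z']
    p=np.stack([(u-d['cx'])/d['f']*z,(v-d['cy'])/d['f']*z,z],-1)
    return p@d['R'].T+d['o']
E
python3 - <<'E'
from h import *
for n in('top','side'):
    d=snap(n); cv2.imwrite(f'pics/{n}0.png',d['image']); np.savez(f'{n}0.npz',P=cloud(d),im=d['image'],z=d['range_z'])
    print(n,d['vfov'],d['cx'],d['cy'],d['o'],d['R'].round(3).tolist(),(d['range_z']>0).mean())
print(robot.sense())
E
```

```text
top 48.86771562156255 330.68231618247216 235.40981640287777 [0.35023677 0.00306876 0.97560427] [[-0.019, -0.983, 0.185], [-0.999, 0.014, -0.032], [0.029, -0.185, -0.982]] 0.995810546875
side 50.76414282745632 327.0634231325549 237.20816768080786 [0.2022125  0.64577966 0.55022053] [[-0.918, -0.187, 0.35], [-0.396, 0.471, -0.788], [-0.018, -0.862, -0.507]] 0.9960319010416666
{'t': 0.1, 'joints': array([-1.16371872e+00,  9.18030915e-02,  1.23178678e+00,  2.28059991e-05,
        1.81978640e+00, -5.66686082e-02]), 'qvel': array([ 0.00121932, -0.00107187, -0.00308535,  0.00050374,  0.00232017,
        0.00091185]), 'tau': array([ 3.35451186e-03, -4.60216177e+01, -4.19219148e+01,  1.15752732e-04,
        1.05774493e-02, -2.59686681e-05]), 'tool_pos': array([ 0.26830299, -0.53638671,  0.23024021]), 'tcp_rot': array([[ 8.94380625e-01,  4.47306190e-01, -6.85886457e-04],
       [ 4.47306699e-01, -8.94379117e-01,  1.64661420e-03],
       [ 1.23098199e-04, -1.77950144e-03, -9.99998409e-01]]), 'contact_force': array([ 0.45281802, -0.70008809, -0.09070544]), 'ft_torque': array([ 0.03460455,  0.02505089, -0.05814256]), 'finger_force': 0.0, 'opening': 0.9998102984012229}
```

View pics/top0.png

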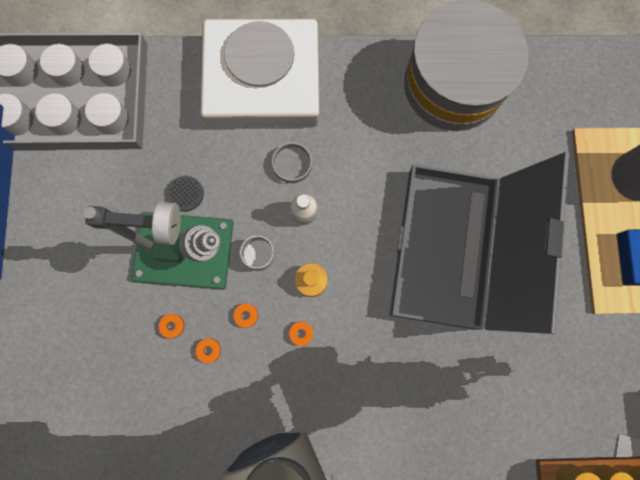

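View pics/side0.png

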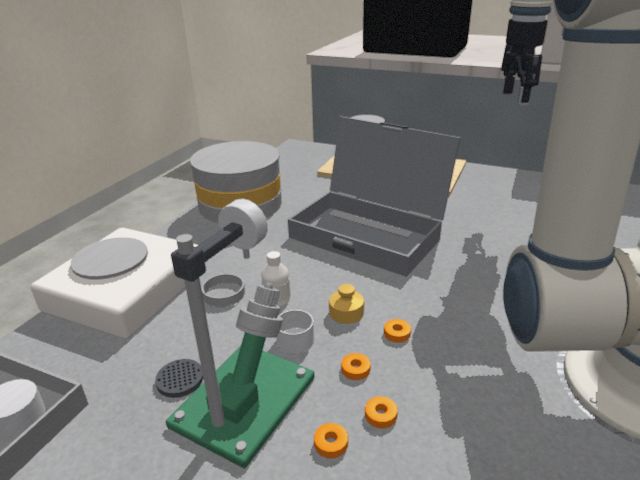

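The top view shows the stand at (185,250) with the stack at (205,240), the gauge dial at (166,223), and the case at (445,245) with its lid leaning right. The side view has the nut at (268,298) and the gauge at (242,224). Next I fit the stand plate and the case rim.

Run:
```python
from h import *
T=np.load('top0.npz');S=np.load('side0.npz')
for nm,D in(('top',T),('side',S)):
    P,im=D['P'],D['im']
    hsv=cv2.cvtColor(im,cv2.COLOR_BGR2HSV)
    g=(hsv[...,0]>60)&(hsv[...,0]<90)&(hsv[...,1]>80)
    zz=P[...,2]
    m=g&(abs(zz-.016)<.008); q=P[m]
    r=cv2.minAreaRect(q[:,:2].astype(np.float32)); print(nm,'plate',m.sum(),np.median(q[:,2]).round(4),r, cv2.boxPoints(r).round(4).tolist())
    tb=(P[...,0]>.2)&(P[...,0]<.6)&(abs(P[...,1])<.05)
    print('table z',np.percentile(zz[tb],[10,30,50]).round(4))
    m=(P[...,1]<-.1)&(P[...,1]>-.5)&(P[...,0]>.15)&(P[...,0]<.65)&(abs(zz-.044)<.004)
    m=cv2.morphologyEx(m.astype(np.uint8),cv2.MORPH_OPEN,np.ones((2,2),np.uint8))
    n,l,st,_=cv2.connectedComponentsWithStats(cv2.dilate(m,np.ones((5,5),np.uint8)))
    for k in np.argsort(-st[1:,4])[:3]+1:
        q=P[(l==k)&(m>0)]; 
        if len(q)<20: continue
        r=cv2.minAreaRect(q[:,:2].astype(np.float32)); print(' case',len(q),r,cv2.boxPoints(r).round(4).tolist())
# noise
print(np.std(T['P'][400:420,100:120,2]))
```

```text
top plate 3187 0.0154 ((0.508615255355835, 0.24367214739322662), (0.16880850493907928, 0.1271318644285202), 84.35372924804688) [[0.43709999322891235, 0.16590000689029694], [0.5636000037193298, 0.1534000039100647], [0.5802000164985657, 0.321399986743927], [0.4537000060081482, 0.33390000462532043]]
table z [-0.0023 -0.0008  0.0004]
 case 1334 ((0.4954119324684143, -0.177241712808609), (0.3054805397987366, 0.3478970229625702), 80.12457275390625) [[0.2978000044822693, -0.29789999127388], [0.6406000256538391, -0.35760000348091125], [0.6930000185966492, -0.05660000070929527], [0.35019999742507935, 0.003100000089034438]]
side plate 6533 0.0154 ((0.5093132853507996, 0.2467585951089859), (0.17079228162765503, 0.1308995485305786), 84.32344055175781) [[0.435699999332428, 0.16830000281333923], [0.5659999847412109, 0.15530000627040863], [0.5828999876976013, 0.325300008058548], [0.45260000228881836, 0.33820000290870667]]
table z [-0.0016 -0.0008 -0.0001]
 case 1028 ((0.442559152841568, 0.11185342073440552), (0.30154287815093994, 1.1315683126449585), 9.31332015991211) [[0.2021999955177307, 0.645799994468689], [0.38530001044273376, -0.4708999991416931], [0.6829000115394592, -0.4221000075340271], [0.4997999966144562, 0.694599986076355]]
0.0017818540983655404
```

Run:
```python
from h import *
for nm in('top','side'):
    D=np.load(nm+'0.npz');P=D['P']; zz=P[...,2]
    box=lambda a,b,c,d:(P[...,0]>a)&(P[...,0]<b)&(P[...,1]>c)&(P[...,1]<d)
    R=box(.28,.62,-.42,-.1)
    for lo,hi in((.0405,.048),(.041,.05)):
        m=R&(zz>lo)&(zz<hi); n,l,st,_=cv2.connectedComponentsWithStats(m.astype(np.uint8))
        keep=np.isin(l,[k for k in range(1,n) if st[k,4]>40]); q=P[keep]
        r=cv2.minAreaRect(q[:,:2].astype(np.float32)); print(nm,'case',len(q),r,cv2.boxPoints(r).round(4).tolist())
    # outer -x wall edge: first y below; hinge etc
    # lid plane
    m=R&False
    m=box(.28,.62,-.55,-.2)&(zz>.06)&(zz<.26); q=P[m]
    c=q.mean(0)
    for it in range(5):
        _,_,V=np.linalg.svd(q-c,full_matrices=False); nrm=V[2]; e=(P-c)@nrm
        q=P[m&(abs(e)<.006)]; c=q.mean(0)
    print('lid',len(q),nrm.round(4),c.round(4),'top z',np.percentile(q[:,2],99).round(4),'tilt',np.degrees(np.arctan2(-abs(nrm[2])*1,np.hypot(*nrm[:2]))).round(2),'yaw',np.arctan2(*(nrm[1::-1]*np.sign(-nrm[1]))).round(4))
    # floor points
    m=R&(abs(zz-.005)<.004)
    n,l,st,_=cv2.connectedComponentsWithStats(m.astype(np.uint8)); k=1
    # straightedge/ floor not needed; stack points
    o=np.array([.5046,.2004,.1]);yw=np.radians(84.35);sx=np.array([np.cos(yw),np.sin(yw),0]);sy=np.array([-sx[1],sx[0],0])
    a=-np.sin(np.radians(35))*sx+np.array([0,0,np.cos(np.radians(35))]);ax=np.cross(sy,a)
    L=(P-o)@np.stack([ax,sy,a],1)
    rr=np.hypot(L[...,0],L[...,1])
    for nme,z0,z1,rm in(('ring',0,20,30),('spacer',20,34,22),('nut',34,56,15),('stud',56,62,6)):
        m=(L[...,2]>z0/1e3+.002)&(L[...,2]<z1/1e3-.002)&(rr<rm/1e3+.006)
        q=L[m]
        if len(q)<8: print(nme,len(q));continue
        x,y=q[:,0],q[:,1]
        side=abs(np.hypot(x,y)-rm/1e3)<.006; x,y=x[side],y[side]
        from scipy.optimize import least_squares
        s=least_squares(lambda p:np.hypot(x-p[0],y-p[1])-rm/1e3,[0,0],loss='soft_l1',f_scale=.001)
        print(nme,len(x),(s.x*1e3).round(1))
    for nme,z1,ra,rb in(('nuttop',56,9,14),('spacertop',34,16,21),('ringtop',20,23,29),('tip',62,0,5)):
        m=(rr>ra/1e3)&(rr<rb/1e3)&(abs(L[...,2]-z1/1e3)<.005)
        print(nme,m.sum(),(np.median(L[m][:,2])*1e3).round(1) if m.any() else '')
```

```text
top case 1149 ((0.5012253522872925, -0.23406249284744263), (0.16833586990833282, 0.2690752148628235), 79.84674072265625) [[0.3540000021457672, -0.29319998621940613], [0.6187999844551086, -0.34060001373291016], [0.6485000252723694, -0.17489999532699585], [0.38359999656677246, -0.1274999976158142]]
top case 1282 ((0.5012787580490112, -0.23437905311584473), (0.16833309829235077, 0.26916345953941345), 79.73680877685547) [[0.3538999855518341, -0.29319998621940613], [0.6187000274658203, -0.34119999408721924], [0.6486999988555908, -0.17550000548362732], [0.3837999999523163, -0.12759999930858612]]
lid 10340 [-0.1702 -0.9468 -0.2731] [ 0.48   -0.3415  0.1446] top z 0.2146 tilt -15.85 yaw -1.7486
ring 158 [-2.8 -0.2]
spacer 93 [-2.9 -0.4]
nut 129 [-2.1  0.1]
stud 17 [-0.8 -1.1]
nuttop 144 55.4
spacertop 134 33.6
ringtop 248 19.6
tip 31 60.9
side case 918 ((0.5007743835449219, -0.23448140919208527), (0.17098096013069153, 0.26921355724334717), 79.39134216308594) [[0.35269999504089355, -0.2937000095844269], [0.6172999739646912, -0.3433000147342682], [0.6488000154495239, -0.17520000040531158], [0.38420000672340393, -0.1256999969482422]]
side case 987 ((0.5000950694084167, -0.23548579216003418), (0.1706850528717041, 0.26921346783638), 80.04916381835938) [[0.35280001163482666, -0.2962999939918518], [0.617900013923645, -0.34279999136924744], [0.6474000215530396, -0.17470000684261322], [0.3822999894618988, -0.1281999945640564]]
lid 8536 [0.1689 0.9482 0.2692] [ 0.4763 -0.3371  0.1365] top z 0.2092 tilt -15.62 yaw -1.7471
ring 540 [-1.7 -1.1]
spacer 246 [-2.  -1.1]
nut 319 [-1.4 -0.8]
stud 11 [-2.2 -1.8]
nuttop 63 54.3
spacertop 110 32.0
ringtop 164 18.1
tip 21 59.4
```

```bash
cat >> h.py <<'E'
from scipy.spatial.transform import Rotation as Ro
yw=np.radians(84.35);sx=np.array([np.cos(yw),np.sin(yw),0]);sy=np.array([-sx[1],sx[0],0]);Z=np.array([0,0,1.])
c35,s35=np.cos(np.radians(35)),np.sin(np.radians(35))
A=-s35*sx+c35*Z; AX=np.cross(sy,A)
O=np.array([.5046,.2004,.1])-.0019*AX-.0006*sy-.0009*A
RS=np.stack([np.cross(-sy,-A),-sy,-A],1)      # tool on stud
def stud(s): return O+s*A
def plan(p1,R1,n,p0=None,R0=None):
    "n even rows from pose to pose, straight line; returns rows and predicted end"
    s=robot.sense(); p0=np.array(s['tool_pos']) if p0 is None else p0; R0=np.array(s['tcp_rot']).reshape(3,3) if R0 is None else R0
    rv=Ro.from_matrix(R0.T@R1).as_rotvec(degrees=True)
    p,R=p0.copy(),R0.copy(); out=[]
    for i in range(n):
        t=(p1-p)/(n-i); r=Ro.from_matrix(R.T@R1).as_rotvec(degrees=True)/(n-i)
        d=(R.T@t*100).round(2); r=r.round(1)
        p=p+R@d/100; R=R@Ro.from_rotvec(r,degrees=True).as_matrix(); out.append(' '.join('%g'%v for v in [*d,*r]))
    for i in range(0,n,5): print('; '.join(out[i:i+5]))
    print('err mm',((p1-p)*1e3).round(1)); return p,R
E
python3 - <<'E'
from h import *
for nm in('top','side'):
    D=np.load(nm+'0.npz');P=D['P']; zz=P[...,2]
    m=(P[...,0]>.28)&(P[...,0]<.68)&(P[...,1]<-.12)&(P[...,1]>-.42)&(zz>.041)&(zz<.049)
    n,l,st,_=cv2.connectedComponentsWithStats(m.astype(np.uint8))
    for k in range(1,n):
        if st[k,4]>40: q=P[l==k]; print(st[k,4],q.min(0).round(3),q.max(0).round(3))
    q=P[np.isin(l,[k for k in range(1,n) if st[k,4]>40])&(P[...,0]<.66)]
    r=cv2.minAreaRect(q[:,:2].astype(np.float32)); print(nm,'case',r,cv2.boxPoints(r).round(4).tolist())
p0=np.array([.268,-.537,.231])
print(stud(0),stud(.3))
p,R=plan(np.array([.268,-.5,.38]),RS*0+np.array(robot.sense()['tcp_rot']).reshape(3,3),5)
plan(stud(.3),RS,15,p,R)
E
```

```text
1538 [ 0.355 -0.34   0.041] [ 0.658 -0.134  0.049]
top case ((0.5070685148239136, -0.2353532463312149), (0.1681874394416809, 0.28091782331466675), 79.73194885253906) [[0.3538999855518341, -0.2930999994277954], [0.630299985408783, -0.34310001134872437], [0.6603000164031982, -0.17759999632835388], [0.3837999999523163, -0.12759999930858612]]
1095 [ 0.355 -0.342  0.041] [ 0.659 -0.13   0.049]
side case ((0.5077387094497681, -0.2358628362417221), (0.17082956433296204, 0.2834126651287079), 79.39134216308594) [[0.35269999504089355, -0.2937000095844269], [0.6312999725341797, -0.3458999991416931], [0.6626999974250793, -0.17800000309944153], [0.38420000672340393, -0.1257999986410141]]
[0.50509468 0.19930581 0.09817297] [0.48815386 0.02806884 0.34391858]
0.32 -0.66 -2.99 0 0 0; 0.32 -0.66 -2.99 0 0 0; 0.32 -0.66 -3 0 0 0; 0.32 -0.66 -2.99 0 0 0; 0.32 -0.65 -3 0 0 0
err mm [ 0.   0.1 -0. ]
2.89 -2.49 0.25 1.2 2.1 -3.7; 3.03 -2.29 0.4 1.2 2.1 -3.7; 3.15 -2.08 0.56 1.2 2.1 -3.7; 3.26 -1.86 0.72 1.2 2.1 -3.7; 3.34 -1.63 0.88 1.2 2.1 -3.7
3.4 -1.4 1.04 1.2 2.1 -3.7; 3.45 -1.15 1.19 1.1 2.1 -3.8; 3.47 -0.9 1.33 1.2 2.1 -3.7; 3.47 -0.65 1.48 1.1 2.1 -3.8; 3.44 -0.39 1.61 1.2 2.1 -3.8
3.4 -0.12 1.75 1.1 2.2 -3.7; 3.33 0.13 1.87 1.2 2.1 -3.8; 3.24 0.39 1.99 1.1 2.2 -3.7; 3.13 0.63 2.1 1.2 2.1 -3.8; 3 0.88 2.2 1.1 2.2 -3.7
err mm [-0.  0. -0.]
```

send_rows:
  plan: "0.3 -0.7 -3 0 0 0; 0.3 -0.7 -3 0 0 0; 0.3 -0.6 -3 0 0 0; 0.3 -0.7 -3 0 0 0; 0.3 -0.6 -3 0 0 0"
  grip: 8.5
  force: 60

```text
t: 0.6
tool_pos: [0.267, -0.4999, 0.382]
tcp_rot: [[0.894, 0.447, -0.0], [0.447, -0.894, 0.001], [0.0, -0.001, -1.0]]
contact_force: [0.5, -0.4, 0.2]
opening: 0.996
finger_force: 0.0
```

send_rows:
  plan: "2.9 -2.5 0.2 1.2 2.1 -3.7; 3 -2.3 0.4 1.2 2.1 -3.7; 3.1 -2.1 0.6 1.2 2.1 -3.7; 3.3 -1.9 0.7 1.2 2.1 -3.7; 3.3 -1.6 0.9 1.2 2.1 -3.7"

```text
t: 1.1
tool_pos: [0.3401, -0.323, 0.3688]
tcp_rot: [[0.695, 0.714, 0.086], [0.691, -0.697, 0.192], [0.197, -0.074, -0.978]]
contact_force: [-0.7, -0.3, 0.1]
opening: 0.993
finger_force: 0.0
```

send_rows:
  plan: "3.4 -1.4 1 1.2 2.1 -3.7; 3.5 -1.2 1.2 1.1 2.1 -3.8; 3.5 -0.9 1.3 1.2 2.1 -3.7; 3.5 -0.7 1.5 1.1 2.1 -3.8; 3.4 -0.4 1.6 1.2 2.1 -3.8"

```text
t: 1.6
tool_pos: [0.4128, -0.1457, 0.3573]
tcp_rot: [[0.408, 0.907, 0.106], [0.822, -0.415, 0.389], [0.397, -0.072, -0.915]]
contact_force: [-0.6, -0.6, 0.3]
opening: 0.996
finger_force: 0.0
```

send_rows:
  plan: "3.4 -0.1 1.8 1.1 2.2 -3.7; 3.3 0.1 1.9 1.2 2.1 -3.8; 3.2 0.4 2 1.1 2.2 -3.7; 3.1 0.6 2.1 1.2 2.1 -3.8; 3 0.9 2.2 1.1 2.2 -3.7"

```text
t: 2.1
tool_pos: [0.4859, 0.0298, 0.3436]
tcp_rot: [[0.078, 0.995, 0.056], [0.815, -0.096, 0.571], [0.574, 0.001, -0.819]]
contact_force: [0.7, -0.3, 0.8]
opening: 0.993
finger_force: 0.0
```

Run:
```python
from h import *
s=robot.sense(); print(s['t'],s['joints'].round(2),s['tool_pos'],s['contact_force'])
p,R=plan(stud(.1),RS,6)
d=snap('top'); cv2.imwrite('pics/top1.png',d['image'])
```

```text
2.1 [-0.41 -0.17  1.4   0.66  2.03 -0.05] [0.48594548 0.02980228 0.34356835] [ 0.66218466 -0.25303344  0.80154558]
-0.02 0.04 3.31 -0 -0 0; -0.02 0.04 3.31 -0 -0 0; -0.02 0.04 3.32 -0 -0 0; -0.02 0.04 3.31 -0 -0 0; -0.02 0.04 3.32 -0 -0 0.1
-0.01 0.04 3.31 -0 -0 0
err mm [ 0.1  0.  -0. ]
```

send_rows:
  plan: "0 0.1 4 0 0 0; 0 0.1 4 0 0 0; 0 0 4 0 0 0; 0 0 4 0 0 0; 0 0 4 0 0 0"
  grip: 5.2

```text
t: 2.65
tool_pos: [0.4987, 0.1429, 0.1782]
tcp_rot: [[0.081, 0.995, 0.057], [0.816, -0.099, 0.57], [0.572, 0.0, -0.82]]
contact_force: [0.7, -0.4, -0.1]
opening: 0.611
finger_force: 0.0
```

Run:
```python
from h import *
s=robot.sense(); print(s['t'],s['contact_force'],s['opening'])
p,R=plan(stud(.0375),RS,5)
d=snap('side'); cv2.imwrite('pics/side1.png',d['image'][150:400,150:400].repeat(2,0).repeat(2,1))
```

```text
2.65 [ 0.66627354 -0.41920903 -0.09541669] 0.6108171906206473
0.01 0.01 1.21 0 0 -0; 0.01 0.02 1.21 0 0 -0; 0.01 0.01 1.21 0 0 -0; 0.02 0.02 1.22 0 0 -0; 0.01 0.01 1.21 0 0.1 -0
err mm [0. 0. 0.]
```

View pics/side1.png

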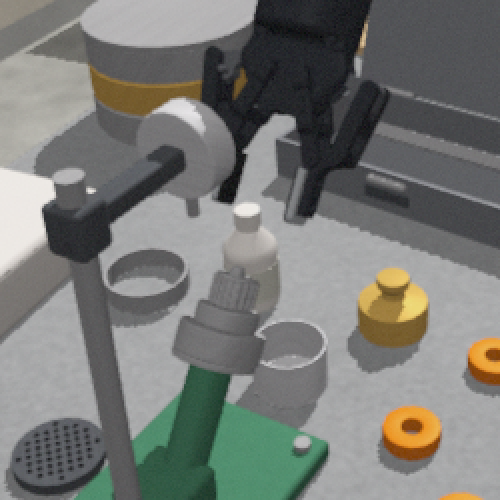

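The crop shows the fingertips at (230,190) and (297,205), straddling the stack's axis. The nut is at (235,287), and the dial is clear of the gripper.

send_rows:
  plan: "0 0 1.5 0 0 0; 0 0.1 1.5 0 0 0; 0 0 1.5 0 0 0; 0 0 1 0 0 0; 0 0 0.6 0 0 0"

```text
t: 3.2
tool_pos: [0.5036, 0.177, 0.1294]
tcp_rot: [[0.081, 0.995, 0.057], [0.816, -0.099, 0.57], [0.573, 0.001, -0.82]]
contact_force: [-0.0, -0.1, 0.2]
opening: 0.608
finger_force: 0.0
```

send_rows:
  plan: "0 0 0 0 0 0; 0 0 0 0 0 0; 0 0 0 0 0 0; 0 0 0 0 0 0; 0 0 0 0 0 0"
  grip: 0
  force: 60

```text
t: 3.7
tool_pos: [0.5039, 0.1765, 0.1305]
tcp_rot: [[0.08, 0.995, 0.058], [0.816, -0.099, 0.57], [0.573, 0.002, -0.82]]
contact_force: [0.8, -1.4, 2.1]
opening: 0.316
finger_force: 59.1
```

Run:
```python
from h import *
s=robot.sense(); print(s['t'],s['contact_force'],s['opening'],s['finger_force'])
L=(s['tool_pos']-O)@np.stack([AX,sy,A],1); print('stud frame mm',L*1e3)
d=snap('side'); cv2.imwrite('pics/side2.png',d['image'][150:400,150:400].repeat(2,0).repeat(2,1))
```

```text
3.7 [ 0.75356123 -1.40812335  2.14794085] 0.31615173030947546 59.09218822605908
stud frame mm [-0.1291646  -1.03814149 39.535328  ]
```

View pics/side2.png

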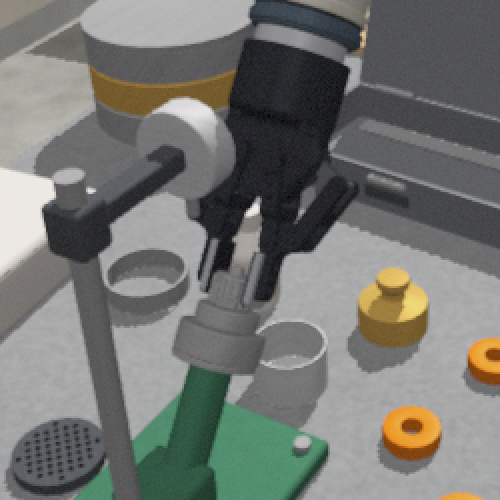

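The nut is gripped at (232,285), with opening 0.316 and 59 N, and the rest of the stack is undisturbed. I'll pull it off along the stud and plan the carry.

send_rows:
  plan: "0 0 -0.5 0 0 0; 0 0 -1 0 0 0; 0 0 -1.5 0 0 0; 0 0 -2 0 0 0; 0 0 -3 0 0 0"

```text
t: 4.25
tool_pos: [0.4983, 0.1303, 0.1959]
tcp_rot: [[0.081, 0.995, 0.055], [0.816, -0.098, 0.569], [0.572, -0.001, -0.82]]
contact_force: [0.7, -0.1, -0.3]
opening: 0.316
finger_force: 59.3
```

send_rows:
  plan: "0 0 -3 0 0 0; 0 0 -2.5 0 0 0"

```text
t: 4.45
tool_pos: [0.4958, 0.0981, 0.2432]
tcp_rot: [[0.08, 0.995, 0.059], [0.817, -0.099, 0.569], [0.572, 0.003, -0.82]]
contact_force: [-0.1, -0.5, -0.7]
opening: 0.32
finger_force: 59.4
```

```bash
cat >> h.py <<'E'
C=np.array([.507,-.2355,0]); cyw=np.radians(-100.3); CX=np.array([np.cos(cyw),np.sin(cyw),0]); CY=np.array([-CX[1],CX[0],0])
RC=np.stack([np.cross(CY,-Z),CY,-Z],1)
def case(x,y,z): return C+x*CX+y*CY+z*Z
E
python3 - <<'E'
from h import *
s=robot.sense(); print(s['t'],s['contact_force'],s['opening'],s['finger_force'])
p,R=plan(case(-.02,.09,.16),RC,10); plan(case(-.02,.09,.03),RC,5,p,R)
d=snap('side'); cv2.imwrite('pics/side3.png',d['image'][100:400,100:450])
E
```

```text
4.45 [-0.08944346 -0.50431957 -0.69538589] 0.3200969956908324 59.35228795744479
-3.09 1.35 -1.13 -0.1 -3.5 0.5; -3.14 1.38 -0.94 -0.1 -3.5 0.4; -3.18 1.41 -0.74 -0.1 -3.5 0.5; -3.21 1.44 -0.55 -0.1 -3.5 0.4; -3.23 1.46 -0.35 -0.1 -3.5 0.5
-3.23 1.49 -0.15 -0.1 -3.5 0.4; -3.22 1.51 0.05 -0.2 -3.5 0.5; -3.2 1.53 0.25 -0.1 -3.5 0.4; -3.16 1.56 0.45 -0.2 -3.4 0.5; -3.12 1.58 0.65 -0.1 -3.5 0.4
err mm [0. 0. 0.]
0 0 2.6 -0 0 0; 0 0 2.6 -0 0 0; 0 0 2.6 -0 0 0; 0.01 0 2.6 -0 0 0; 0 0.01 2.6 -0 0 0
err mm [0. 0. 0.]
```

View pics/side3.png

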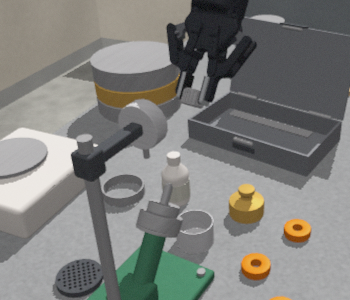

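The nut is held at about (190,97). The spacer and ring are still on the stud at (160,220). Carrying it to the case.

send_rows:
  plan: "-3.1 1.4 -1.1 -0.1 -3.5 0.5; -3.1 1.4 -0.9 -0.1 -3.5 0.4; -3.2 1.4 -0.7 -0.1 -3.5 0.5; -3.2 1.4 -0.6 -0.1 -3.5 0.4; -3.2 1.4 -0.4 -0.1 -3.5 0.5"

```text
t: 5.0
tool_pos: [0.5475, -0.0664, 0.1991]
tcp_rot: [[0.135, 0.99, 0.033], [0.945, -0.139, 0.295], [0.297, -0.009, -0.955]]
contact_force: [0.1, 0.5, -1.4]
opening: 0.319
finger_force: 59.4
```

send_rows:
  plan: "-3.2 1.5 -0.2 -0.1 -3.5 0.4; -3.2 1.5 0.1 -0.2 -3.5 0.5; -3.2 1.5 0.3 -0.1 -3.5 0.4; -3.2 1.6 0.5 -0.2 -3.4 0.5; -3.1 1.6 0.6 -0.1 -3.5 0.4"

```text
t: 5.5
tool_pos: [0.5994, -0.2309, 0.1566]
tcp_rot: [[0.178, 0.984, -0.003], [0.984, -0.178, -0.002], [-0.002, -0.003, -1.0]]
contact_force: [-0.8, 0.1, -2.2]
opening: 0.315
finger_force: 59.4
```

Run:
```python
from h import *
s=robot.sense(); print(s['t'],s['contact_force'],s['opening'],s['tool_pos'])
plan(case(-.02,.09,.025),RC,5)
d=snap('top'); cv2.imwrite('pics/top2.png',d['image'][130:360,350:600].repeat(2,0).repeat(2,1))
```

```text
5.5 [-0.75318278  0.05531198 -2.22386667] 0.31455934847585515 [ 0.59938917 -0.23091059  0.156569  ]
-0.01 0.01 2.63 -0 0 0; -0.02 0 2.63 -0 0 0; -0.01 0.01 2.63 -0.1 0 0; -0.02 -0 2.63 -0 0.1 0; -0.02 -0 2.64 -0.1 0 0
err mm [-0.  0.  0.]
```

View pics/top2.png

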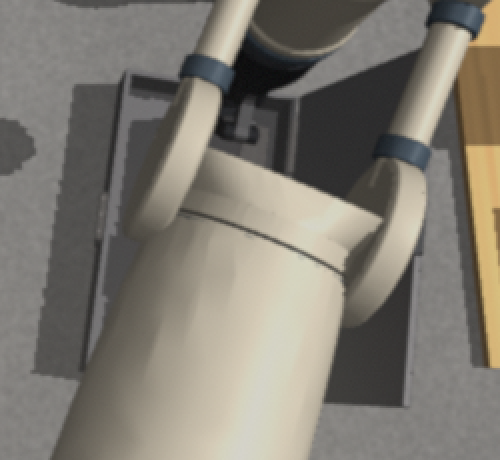

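The arm hides most of the case in this view. The fingers at (240,125) are inside its far half. Lowering.

send_rows:
  plan: "0 0 3 0 0 0; 0 0 3 0 0 0; 0 0 3 0 0 0; 0 0 2.5 0 0 0; 0 0 1.6 0 0 0"

```text
t: 6.05
tool_pos: [0.5977, -0.2288, 0.023]
tcp_rot: [[0.178, 0.984, -0.006], [0.984, -0.178, 0.002], [0.001, -0.006, -1.0]]
contact_force: [0.3, -0.0, -0.4]
opening: 0.317
finger_force: 59.5
```

send_rows:
  plan: "0 0 0.5 0 0 0; 0 0 0.4 0 0 0; 0 0 0.3 0 0 0; 0 0 0 0 0 0"

```text
t: 6.45
tool_pos: [0.5994, -0.2292, 0.0146]
tcp_rot: [[0.177, 0.984, -0.001], [0.984, -0.177, 0.0], [-0.0, -0.001, -1.0]]
contact_force: [0.1, 0.0, -0.5]
opening: 0.322
finger_force: 59.5
```

send_rows:
  plan: "0 0 0.2 0 0 0; 0 0 0 0 0 0"

```text
t: 6.65
tool_pos: [0.5991, -0.229, 0.012]
tcp_rot: [[0.177, 0.984, -0.002], [0.984, -0.177, 0.0], [0.0, -0.002, -1.0]]
contact_force: [-0.8, 0.3, -0.3]
opening: 0.323
finger_force: 59.5
```

send_rows:
  plan: "0 0 0.2 0 0 0; 0 0 0 0 0 0"

```text
t: 6.85
tool_pos: [0.5988, -0.2289, 0.0094]
tcp_rot: [[0.177, 0.984, -0.003], [0.984, -0.177, 0.001], [0.0, -0.003, -1.0]]
contact_force: [-0.0, -0.3, -1.4]
opening: 0.319
finger_force: 59.5
```

send_rows:
  plan: "0 0 0.1 0 0 0; 0 0 0 0 0 0"

```text
t: 7.05
tool_pos: [0.5989, -0.2289, 0.0092]
tcp_rot: [[0.177, 0.984, -0.003], [0.984, -0.177, 0.001], [0.0, -0.003, -1.0]]
contact_force: [-2.2, 0.8, 4.1]
opening: 0.319
finger_force: 59.9
```

send_rows:
  plan: "0 0 0.1 0 0 0; 0 0 0 0 0 0"

```text
t: 7.25
tool_pos: [0.5989, -0.2289, 0.0092]
tcp_rot: [[0.177, 0.984, -0.002], [0.984, -0.177, 0.0], [0.0, -0.002, -1.0]]
contact_force: [-4.7, 1.0, 8.4]
opening: 0.317
finger_force: 60.6
```

send_rows:
  plan: "0 0 0 0 0 0; 0 0 0 0 0 0; 0 0 0 0 0 0; 0 0 0 0 0 0"
  grip: 4.5

```text
t: 7.65
tool_pos: [0.5988, -0.2289, 0.0071]
tcp_rot: [[0.177, 0.984, -0.003], [0.984, -0.177, 0.001], [0.0, -0.003, -1.0]]
contact_force: [0.4, -0.7, -0.5]
opening: 0.527
finger_force: 0.0
```

send_rows:
  plan: "0 0 -1 0 0 0; 0 0 -3 0 0 0; 0 0 -4 0 0 0; 0 0 -4 0 0 0; 0 0 -3 0 0 0"

```text
t: 8.15
tool_pos: [0.5998, -0.2293, 0.1618]
tcp_rot: [[0.177, 0.984, 0.001], [0.984, -0.177, -0.001], [-0.001, 0.001, -1.0]]
contact_force: [-0.1, -0.0, 1.3]
opening: 0.525
finger_force: 0.0
```

Run:
```python
from h import *
s=robot.sense(); print(s['t'],s['contact_force'],s['opening'],s['tool_pos'])
p,R=plan(stud(.18),RS,10)
```

```text
8.15 [-0.10958631 -0.01986307  1.28636224] 0.5245099554893667 [ 0.59979302 -0.22926705  0.1617513 ]
3.02 -1.61 -0.84 0.1 3.5 -0.4; 3.08 -1.59 -0.65 0.2 3.5 -0.4; 3.12 -1.57 -0.46 0.1 3.5 -0.4; 3.16 -1.55 -0.26 0.2 3.5 -0.5; 3.18 -1.52 -0.07 0.1 3.5 -0.4
3.19 -1.5 0.13 0.2 3.5 -0.5; 3.18 -1.47 0.33 0.1 3.5 -0.4; 3.17 -1.44 0.53 0.2 3.5 -0.5; 3.14 -1.42 0.73 0.1 3.5 -0.4; 3.11 -1.39 0.91 0.2 3.5 -0.5
err mm [ 0.  -0.  -0.1]
```

send_rows:
  plan: "3 -1.6 -0.8 0.1 3.5 -0.4; 3.1 -1.6 -0.6 0.2 3.5 -0.4; 3.1 -1.6 -0.5 0.1 3.5 -0.4; 3.2 -1.5 -0.3 0.2 3.5 -0.5; 3.2 -1.5 -0.1 0.1 3.5 -0.4"
  grip: 6.4

```text
t: 8.65
tool_pos: [0.547, -0.0648, 0.2017]
tcp_rot: [[0.135, 0.99, 0.035], [0.943, -0.139, 0.301], [0.303, -0.008, -0.953]]
contact_force: [0.0, -1.0, -0.1]
opening: 0.745
finger_force: 0.0
```

send_rows:
  plan: "3.2 -1.5 0.1 0.2 3.5 -0.5; 3.2 -1.5 0.3 0.1 3.5 -0.4; 3.2 -1.4 0.5 0.2 3.5 -0.5; 3.1 -1.4 0.7 0.1 3.5 -0.4; 3.1 -1.4 0.9 0.2 3.5 -0.5"

```text
t: 9.15
tool_pos: [0.4948, 0.0975, 0.2452]
tcp_rot: [[0.081, 0.995, 0.054], [0.814, -0.098, 0.573], [0.576, -0.002, -0.818]]
contact_force: [-0.5, 1.0, -0.2]
opening: 0.747
finger_force: 0.0
```

Run:
```python
from h import *
s=robot.sense(); print(s['t'],s['contact_force'],s['opening'],s['tool_pos'])
p,R=plan(stud(.0225),RS,5)
d=snap('top'); cv2.imwrite('pics/top3.png',d['image'][130:360,150:550].repeat(2,0).repeat(2,1)); P=cloud(d)
L=(P-C)@np.stack([CX,CY,Z],1)
m=(abs(L[...,0])<.06)&(L[...,1]>.04)&(L[...,1]<.13)&(L[...,2]>.018)&(L[...,2]<.035); q=L[m]; print('nut in case',len(q),np.median(q,0),q.min(0),q.max(0))
```

```text
9.15 [-0.54086319  1.00569047 -0.22815806] 0.7474801976178552 [0.49480722 0.09750909 0.24523799]
-0.02 0.01 3.13 -0 -0 -0; -0.02 0.01 3.13 -0 -0 -0; -0.02 0.01 3.14 -0 -0.1 -0; -0.01 0.01 3.13 -0.1 -0 -0; -0.02 0.01 3.14 -0 -0.1 -0
err mm [0.  0.  0.1]
  return _methods._mean(a, axis=axis, dtype=dtype,
  ret = um.true_divide(
Traceback (most recent call last):
ValueError: zero-size array to reduction operation minimum which has no identity
```

View pics/top3.png

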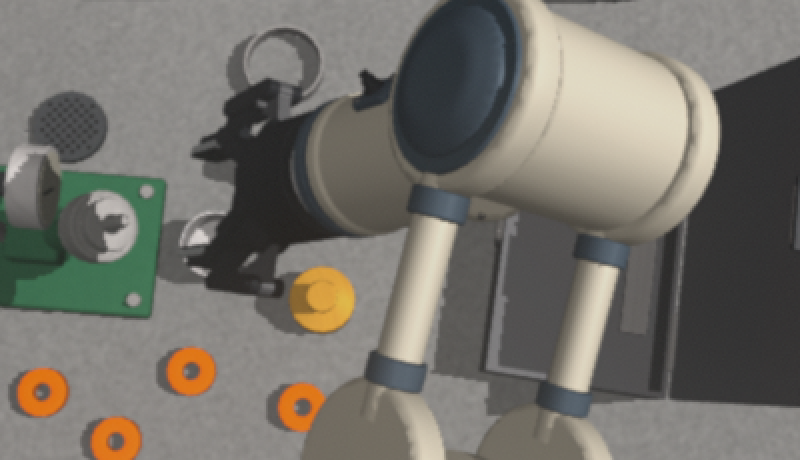

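The top view has the spacer and ring on the stud at (100,225), with the arm hiding the nut's place in the case. I'll check the nut numerically from the side depth while descending onto the spacer.

send_rows:
  plan: "0 0 3.5 0 0 0; 0 0 3.5 0 0 0; 0 0 3.5 0 0 0; 0 0 3 0 0 0; 0 0 1.5 0 0 0"

```text
t: 9.7
tool_pos: [0.5022, 0.1832, 0.1191]
tcp_rot: [[0.083, 0.995, 0.05], [0.815, -0.097, 0.571], [0.574, -0.006, -0.819]]
contact_force: [0.1, 0.2, -1.1]
opening: 0.751
finger_force: 0.0
```

```bash
cat >> h.py <<'E'
def incase(y0,y1,z0=.012,cam='side'):
    P=cloud(snap(cam)); L=(P-C)@np.stack([CX,CY,Z],1)
    m=(L[...,0]>-.068)&(L[...,0]<.035)&(L[...,1]>y0)&(L[...,1]<y1)&(L[...,2]>z0)&(L[...,2]<.06); q=L[m]
    print('in case',len(q), (np.percentile(q,[3,50,97],axis=0)*1e3).round(1).tolist() if len(q) else '')
def onstud():
    s=robot.sense(); L=(s['tool_pos']-O)@np.stack([AX,sy,A],1); print('tcp in stud mm',(L*1e3).round(1),'F',s['contact_force'].round(1),s['opening'],s['t'])
E
python3 - <<'E'
from h import *
onstud(); incase(.04,.13)
plan(stud(.0225),RS,1)
E
```

```text
tcp in stud mm [-1.4  1.3 26.5] F [ 0.1  0.2 -1.1] 0.7509237704508919 9.7
in case 125 [[-39.2, 73.5, 14.8], [-28.0, 86.1, 24.1], [-12.5, 99.8, 27.2]]
0.17 0.18 0.27 -0.5 -0 -0.2
err mm [-0.   0.1 -0. ]
```

send_rows:
  plan: "0.1 0.1 0.3 -0.3 0 0; 0 0 0 0 0 0"

```text
t: 9.95
tool_pos: [0.5053, 0.1843, 0.1207]
tcp_rot: [[0.081, 0.995, 0.06], [0.815, -0.101, 0.571], [0.574, 0.003, -0.819]]
contact_force: [-0.2, -0.0, 0.5]
opening: 0.746
finger_force: 0.0
```

send_rows:
  plan: "0 0 0 0 0 0; 0 0 0 0 0 0; 0 0 0 0 0 0; 0 0 0 0 0 0; 0 0 0 0 0 0"
  grip: 0
  force: 60

```text
t: 10.45
tool_pos: [0.5051, 0.1836, 0.1214]
tcp_rot: [[0.081, 0.995, 0.06], [0.815, -0.101, 0.571], [0.574, 0.003, -0.819]]
contact_force: [-3.7, -4.2, 6.9]
opening: 0.476
finger_force: 59.3
```

Run:
```python
from h import *
onstud()
```

```text
tcp in stud mm [ 0.5 -1.5 28. ] F [-3.7 -4.2  6.9] 0.47587999086254557 10.45
```

send_rows:
  plan: "0 0 0 0 0 0; 0 0 0 0 0 0; 0 0 0 0 0 0"
  grip: 6.2

```text
t: 10.75
tool_pos: [0.5047, 0.1844, 0.1192]
tcp_rot: [[0.083, 0.995, 0.059], [0.815, -0.101, 0.571], [0.574, 0.001, -0.819]]
contact_force: [-0.7, -0.4, 0.9]
opening: 0.726
finger_force: 0.0
```

send_rows:
  plan: "0 0.1 0.4 0 0 0; 0 0 0 0 0 0; 0 0 0 0 0 0"

```text
t: 11.05
tool_pos: [0.5056, 0.187, 0.1155]
tcp_rot: [[0.083, 0.995, 0.058], [0.815, -0.101, 0.571], [0.574, -0.0, -0.819]]
contact_force: [0.5, -0.0, 0.5]
opening: 0.726
finger_force: 0.0
```

Run:
```python
from h import *
onstud()
```

```text
tcp in stud mm [-0.1 -1.7 21.2] F [ 0.5 -0.   0.5] 0.7256572268913415 11.05
```

send_rows:
  plan: "0 0 0 0 0 0; 0 0 0 0 0 0; 0 0 0 0 0 0; 0 0 0 0 0 0; 0 0 0 0 0 0"
  grip: 0

```text
t: 11.55
tool_pos: [0.5055, 0.1866, 0.1164]
tcp_rot: [[0.082, 0.995, 0.058], [0.815, -0.1, 0.571], [0.574, 0.0, -0.819]]
contact_force: [-3.4, -4.2, 4.3]
opening: 0.484
finger_force: 60.0
```

Run:
```python
from h import *
onstud()
```

```text
tcp in stud mm [ 0.1 -1.6 22.2] F [-3.4 -4.2  4.3] 0.4843586175966067 11.55
```

send_rows:
  plan: "0 0 -0.5 0 0 0; 0 0 -1 0 0 0; 0 0 -2 0 0 0; 0 0 -2.5 0 0 0; 0 0 -3 0 0 0"

```text
t: 12.05
tool_pos: [0.5001, 0.1347, 0.1898]
tcp_rot: [[0.083, 0.995, 0.057], [0.815, -0.101, 0.571], [0.574, -0.001, -0.819]]
contact_force: [0.0, 0.8, -0.8]
opening: 0.486
finger_force: 61.5
```

send_rows:
  plan: "0 0 -3 0 0 0; 0 0 -3 0 0 0"

```text
t: 12.25
tool_pos: [0.4969, 0.0999, 0.24]
tcp_rot: [[0.083, 0.995, 0.059], [0.815, -0.102, 0.571], [0.574, 0.001, -0.819]]
contact_force: [0.1, 1.0, -0.9]
opening: 0.485
finger_force: 61.6
```

```bash
cat >> h.py <<'E'
def studstack():
    P=cloud(snap('side')); L=(P-O)@np.stack([AX,sy,A],1); rr=np.hypot(L[...,0],L[...,1])
    for n,a,b in(('r24-29',.024,.029),('r9-20',.009,.02)):
        m=(rr>a)&(rr<b)&(L[...,2]>-.01)&(L[...,2]<.06); print(n,m.sum(),(np.percentile(L[m][:,2],[50,85])*1e3).round(1) if m.any() else '')
E
python3 - <<'E'
from h import *
onstud(); studstack()
p,R=plan(case(-.02,.02,.16),RC,10)
E
```

```text
tcp in stud mm [ -0.3  -1.6 173.4] F [ 0.1  1.  -0.9] 0.4851229874968802 12.25
r24-29 213 [12.7 20.1]
r9-20 123 [20.1 20.4]
-3.05 0.64 -1.09 -0.1 -3.5 0.4; -3.1 0.66 -0.9 -0.1 -3.5 0.4; -3.15 0.69 -0.71 -0.1 -3.5 0.4; -3.18 0.71 -0.51 -0.1 -3.5 0.5; -3.2 0.74 -0.32 -0.1 -3.5 0.4
-3.21 0.76 -0.12 -0.1 -3.5 0.5; -3.21 0.79 0.08 -0.1 -3.5 0.4; -3.19 0.82 0.27 -0.1 -3.5 0.5; -3.16 0.84 0.47 -0 -3.5 0.4; -3.11 0.86 0.65 -0.1 -3.4 0.5
err mm [ 0. -0. -0.]
```

The ring is still on the stud, its top at 20 mm, and the spacer is held. Carrying it to the case.

send_rows:
  plan: "-3 0.6 -1.1 -0.1 -3.5 0.4; -3.1 0.7 -0.9 -0.1 -3.5 0.4; -3.2 0.7 -0.7 -0.1 -3.5 0.4; -3.2 0.7 -0.5 -0.1 -3.5 0.5; -3.2 0.7 -0.3 -0.1 -3.5 0.4"

```text
t: 12.8
tool_pos: [0.5128, -0.059, 0.1952]
tcp_rot: [[0.134, 0.99, 0.034], [0.945, -0.138, 0.297], [0.299, -0.008, -0.954]]
contact_force: [-0.1, 0.2, -1.8]
opening: 0.484
finger_force: 61.5
```

send_rows:
  plan: "-3.2 0.8 -0.1 -0.1 -3.5 0.5; -3.2 0.8 0.1 -0.1 -3.5 0.4; -3.2 0.8 0.3 -0.1 -3.5 0.5; -3.1 0.8 0.5 0 -3.5 0.4; -3.1 0.9 0.6 -0.1 -3.4 0.5"

```text
t: 13.3
tool_pos: [0.5294, -0.2165, 0.1519]
tcp_rot: [[0.178, 0.984, -0.007], [0.984, -0.178, 0.001], [-0.0, -0.007, -1.0]]
contact_force: [0.1, 0.9, -1.2]
opening: 0.483
finger_force: 61.5
```

Run:
```python
from h import *
p,R=plan(case(-.02,.02,.02),RC,5)
s=robot.sense(); print(s['tool_pos'],s['opening'],s['contact_force'])
```

```text
-0.05 0.05 2.64 -0.1 0 0; -0.06 0.04 2.64 -0.1 0 0; -0.05 0.03 2.63 -0.1 0 0; -0.06 0.03 2.64 -0 0 0; -0.05 0.03 2.63 -0.1 0 0
err mm [ 0. -0. -0.]
[ 0.52942336 -0.21645927  0.15185248] 0.48319120305671853 [ 0.08670436  0.91379357 -1.1883506 ]
```

send_rows:
  plan: "0 0 3 -0.1 0 0; 0 0 3 -0.1 0 0; 0 0 3 -0.1 0 0; 0 0 2.5 0 0 0; 0 0 1.7 0 0 0"

```text
t: 13.8
tool_pos: [0.5277, -0.2143, 0.0175]
tcp_rot: [[0.178, 0.984, -0.004], [0.984, -0.178, 0.004], [0.003, -0.005, -1.0]]
contact_force: [-0.3, -0.4, -1.0]
opening: 0.484
finger_force: 61.5
```

send_rows:
  plan: "0 0 0.4 0 0 0; 0 0 0.3 0 0 0; 0 0 0 0 0 0; 0 0 0 0 0 0"

```text
t: 14.2
tool_pos: [0.5296, -0.2151, 0.0147]
tcp_rot: [[0.178, 0.984, 0.001], [0.984, -0.178, 0.001], [0.001, 0.0, -1.0]]
contact_force: [-0.4, 0.5, -1.8]
opening: 0.486
finger_force: 61.5
```

send_rows:
  plan: "0 0 0.2 0 0 0; 0 0 0 0 0 0; 0 0 0 0 0 0"

```text
t: 14.5
tool_pos: [0.5289, -0.2148, 0.0116]
tcp_rot: [[0.178, 0.984, -0.001], [0.984, -0.178, 0.002], [0.002, -0.001, -1.0]]
contact_force: [-0.3, -0.1, -1.3]
opening: 0.486
finger_force: 61.5
```

send_rows:
  plan: "0 0 0.2 0 0 0; 0 0 0 0 0 0; 0 0 0 0 0 0"

```text
t: 14.8
tool_pos: [0.5287, -0.2147, 0.0091]
tcp_rot: [[0.178, 0.984, -0.002], [0.984, -0.178, 0.002], [0.002, -0.002, -1.0]]
contact_force: [-0.3, 0.1, -1.6]
opening: 0.485
finger_force: 61.5
```

send_rows:
  plan: "0 0 0.1 0 0 0; 0 0 0 0 0 0; 0 0 0 0 0 0"

```text
t: 15.1
tool_pos: [0.5288, -0.2147, 0.0082]
tcp_rot: [[0.178, 0.984, -0.002], [0.984, -0.178, 0.002], [0.002, -0.002, -1.0]]
contact_force: [-0.1, -0.8, -0.1]
opening: 0.485
finger_force: 61.5
```

send_rows:
  plan: "0 0 0.1 0 0 0; 0 0 0 0 0 0"

```text
t: 15.3
tool_pos: [0.5287, -0.2147, 0.0071]
tcp_rot: [[0.178, 0.984, -0.002], [0.984, -0.178, 0.002], [0.002, -0.002, -1.0]]
contact_force: [0.4, -0.2, -0.9]
opening: 0.488
finger_force: 61.5
```

send_rows:
  plan: "0 0 0.1 0 0 0; 0 0 0 0 0 0"

```text
t: 15.5
tool_pos: [0.5287, -0.2147, 0.0061]
tcp_rot: [[0.178, 0.984, -0.002], [0.984, -0.178, 0.002], [0.002, -0.002, -1.0]]
contact_force: [0.2, -0.5, -1.6]
opening: 0.487
finger_force: 61.5
```

send_rows:
  plan: "0 0 0 0 0 0; 0 0 0 0 0 0; 0 0 0 0 0 0"
  grip: 5.8

```text
t: 15.8
tool_pos: [0.529, -0.2148, 0.0066]
tcp_rot: [[0.178, 0.984, -0.001], [0.984, -0.178, 0.002], [0.002, -0.001, -1.0]]
contact_force: [-0.3, -0.6, 0.2]
opening: 0.679
finger_force: 0.0
```

send_rows:
  plan: "0 0 -1 0 0 0; 0 0 -3 0 0 0; 0 0 -4 0 0 0; 0 0 -4 0 0 0; 0 0 -3 0 0 0"

```text
t: 16.3
tool_pos: [0.5296, -0.2153, 0.1605]
tcp_rot: [[0.178, 0.984, 0.002], [0.984, -0.178, 0.001], [0.001, 0.002, -1.0]]
contact_force: [-0.2, 0.6, 0.5]
opening: 0.68
finger_force: 0.0
```

Run:
```python
from h import *
incase(.04,.13); incase(-.05,.06)
p,R=plan(stud(.18),RS,10); plan(stud(-.001),RS,6,p,R)
```

```text
in case 130 [[-40.1, 73.9, 15.1], [-27.9, 85.3, 23.6], [-13.7, 101.5, 27.3]]
in case 141 [[-38.0, -4.1, 13.4], [-21.6, 16.3, 17.9], [-6.8, 35.9, 19.8]]
3.01 -0.91 -0.83 0.2 3.5 -0.4; 3.06 -0.89 -0.64 0.2 3.5 -0.4; 3.1 -0.87 -0.45 0.2 3.5 -0.4; 3.13 -0.84 -0.25 0.2 3.5 -0.4; 3.15 -0.82 -0.06 0.2 3.5 -0.4
3.15 -0.8 0.14 0.2 3.5 -0.5; 3.14 -0.78 0.33 0.2 3.5 -0.4; 3.12 -0.75 0.52 0.2 3.5 -0.5; 3.09 -0.72 0.72 0.2 3.5 -0.4; 3.05 -0.7 0.9 0.1 3.6 -0.5
err mm [ 0. -0. -0.]
-0 -0 3.02 0 -0 0; -0 -0 3.02 0 -0 0; -0 -0 3.02 0 -0 0; -0.01 -0 3.01 0 -0 0; -0 -0.01 3.02 0 -0 0
-0.01 -0 3.01 0 -0 0
err mm [-0.  0.  0.]
```

send_rows:
  plan: "3 -0.9 -0.8 0.2 3.5 -0.4; 3.1 -0.9 -0.6 0.2 3.5 -0.4; 3.1 -0.9 -0.5 0.2 3.5 -0.4; 3.1 -0.8 -0.3 0.2 3.5 -0.4; 3.2 -0.8 -0.1 0.2 3.5 -0.4"
  grip: 8

```text
t: 16.9
tool_pos: [0.5113, -0.0576, 0.1994]
tcp_rot: [[0.138, 0.99, 0.03], [0.942, -0.141, 0.304], [0.305, -0.014, -0.952]]
contact_force: [-0.1, 0.2, -0.1]
opening: 0.937
finger_force: 0.0
```

send_rows:
  plan: "3.2 -0.8 0.1 0.2 3.5 -0.5; 3.1 -0.8 0.3 0.2 3.5 -0.4; 3.1 -0.8 0.5 0.2 3.5 -0.5; 3.1 -0.7 0.7 0.2 3.5 -0.4; 3.1 -0.7 0.9 0.1 3.6 -0.5"

```text
t: 17.4
tool_pos: [0.4931, 0.0986, 0.2424]
tcp_rot: [[0.086, 0.995, 0.049], [0.811, -0.099, 0.577], [0.579, -0.01, -0.815]]
contact_force: [1.1, -0.1, 0.1]
opening: 0.938
finger_force: 0.0
```

send_rows:
  plan: "0 0 3 0 0 0; 0 0 3 0 0 0; 0 0 3 0 0 0; 0 0 2 0 0 0; 0 0 0 0 0 0"

```text
t: 17.9
tool_pos: [0.4969, 0.162, 0.1492]
tcp_rot: [[0.088, 0.995, 0.043], [0.812, -0.097, 0.576], [0.577, -0.015, -0.817]]
contact_force: [-0.5, -0.2, -0.0]
opening: 0.932
finger_force: 0.0
```

Run:
```python
from h import *
onstud(); plan(stud(-.001),RS,5)
```

```text
tcp in stud mm [-1.8  4.4 63.5] F [-0.5 -0.2 -0. ] 0.9317365453106491 17.9
0.03 0.11 1.29 -0.2 -0.1 -0.1; 0.03 0.1 1.29 -0.1 -0 -0.1; 0.04 0.1 1.29 -0.2 -0.1 -0.1; 0.04 0.09 1.29 -0.1 -0 -0.1; 0.03 0.09 1.29 -0.2 -0.1 -0
err mm [ 0.  0. -0.]
```

send_rows:
  plan: "0.1 0.3 0.5 -0.4 -0.2 -0.2; 0.1 0.2 1.5 -0.4 -0.1 -0.2; 0 0 1.5 0 0 0; 0 0 1 0 0 0; 0 0 0 0 0 0"

```text
t: 18.4
tool_pos: [0.5059, 0.1881, 0.1151]
tcp_rot: [[0.08, 0.995, 0.06], [0.816, -0.1, 0.57], [0.573, 0.003, -0.82]]
contact_force: [0.7, 0.4, 0.1]
opening: 0.937
finger_force: 0.0
```

Run:
```python
from h import *
onstud(); plan(stud(-.001),RS,2)
```

```text
tcp in stud mm [ 0.6 -1.9 20.2] F [0.7 0.4 0.1] 0.936915464423364 18.4
-0.03 -0.1 1.06 0.1 0 0; -0.03 -0.09 1.06 0.1 0 0
err mm [-0.  0.  0.]
```

send_rows:
  plan: "0 -0.1 1 0 0 0; 0 -0.1 0.8 0 0 0; 0 0 0.3 0 0 0; 0 0 0 0 0 0; 0 0 0 0 0 0"

```text
t: 18.9
tool_pos: [0.5059, 0.1998, 0.0993]
tcp_rot: [[0.08, 0.995, 0.062], [0.816, -0.101, 0.57], [0.573, 0.006, -0.819]]
contact_force: [-0.5, 0.5, -0.2]
opening: 0.933
finger_force: 0.0
```

Run:
```python
from h import *
onstud()
```

```text
tcp in stud mm [ 1.2 -0.8  0.6] F [-0.5  0.5 -0.2] 0.933168576907322 18.9
```

send_rows:
  plan: "0 0 0 0 0 0; 0 0 0 0 0 0; 0 0 0 0 0 0; 0 0 0 0 0 0; 0 0 0 0 0 0"
  grip: 0
  force: 70

```text
t: 19.4
tool_pos: [0.5061, 0.1992, 0.1004]
tcp_rot: [[0.079, 0.995, 0.063], [0.816, -0.101, 0.569], [0.573, 0.007, -0.82]]
contact_force: [-3.4, -4.5, 5.2]
opening: 0.68
finger_force: 73.3
```

Run:
```python
from h import *
onstud()
```

```text
tcp in stud mm [ 1.3 -1.   1.9] F [-3.4 -4.5  5.2] 0.6800193010934191 19.4
```

send_rows:
  plan: "0 0 -0.5 0 0 0; 0 0 -1 0 0 0; 0 0 -2 0 0 0; 0 0 -2.5 0 0 0; 0 0 -3 0 0 0"

```text
t: 19.9
tool_pos: [0.4996, 0.1478, 0.1731]
tcp_rot: [[0.08, 0.995, 0.061], [0.816, -0.101, 0.569], [0.572, 0.004, -0.82]]
contact_force: [0.6, -1.0, -1.5]
opening: 0.676
finger_force: 76.7
```

send_rows:
  plan: "0 0 -3.5 0 0 0; 0 0 -3.5 0 0 0; 0 0 -2 0 0 0"

```text
t: 20.2
tool_pos: [0.4949, 0.0954, 0.2497]
tcp_rot: [[0.079, 0.995, 0.066], [0.816, -0.102, 0.568], [0.572, 0.009, -0.82]]
contact_force: [0.1, 0.1, -1.7]
opening: 0.674
finger_force: 76.8
```

Run:
```python
from h import *
onstud(); studstack()
p,R=plan(case(-.02,-.073,.16),RC,10)
```

```text
tcp in stud mm [ 1.40e+00 -1.00e-01  1.84e+02] F [ 0.1  0.1 -1.7] 0.6744846039894314 20.2
r24-29 94 [0.1 0.3]
r9-20 163 [ 0.1 13.5]
-3 -0.27 -0.97 -0.1 -3.5 0.4; -3.05 -0.25 -0.79 -0.1 -3.5 0.4; -3.1 -0.22 -0.6 -0.1 -3.5 0.5; -3.13 -0.19 -0.41 -0.1 -3.5 0.4; -3.15 -0.17 -0.22 -0 -3.5 0.4
-3.16 -0.15 -0.03 -0 -3.5 0.5; -3.15 -0.12 0.17 -0.1 -3.5 0.5; -3.14 -0.1 0.36 -0 -3.5 0.4; -3.11 -0.08 0.55 -0.1 -3.4 0.5; -3.08 -0.05 0.73 -0 -3.5 0.4
err mm [ 0.  0. -0.]
```

send_rows:
  plan: "-3 -0.3 -1 -0.1 -3.5 0.4; -3.1 -0.2 -0.8 -0.1 -3.5 0.4; -3.1 -0.2 -0.6 -0.1 -3.5 0.5; -3.1 -0.2 -0.4 -0.1 -3.5 0.4; -3.1 -0.2 -0.2 0 -3.5 0.4"

```text
t: 20.75
tool_pos: [0.4659, -0.0524, 0.1999]
tcp_rot: [[0.133, 0.991, 0.036], [0.945, -0.137, 0.295], [0.298, -0.005, -0.955]]
contact_force: [0.2, 0.3, -2.1]
opening: 0.678
finger_force: 76.7
```

send_rows:
  plan: "-3.2 -0.1 0 0 -3.5 0.5; -3.2 -0.1 0.2 -0.1 -3.5 0.5; -3.1 -0.1 0.4 0 -3.5 0.4; -3.1 -0.1 0.6 -0.1 -3.4 0.5; -3.1 -0.1 0.7 0 -3.5 0.4"

```text
t: 21.25
tool_pos: [0.4374, -0.2009, 0.1524]
tcp_rot: [[0.177, 0.984, -0.008], [0.984, -0.177, 0.0], [-0.001, -0.008, -1.0]]
contact_force: [-0.2, 0.2, -1.9]
opening: 0.674
finger_force: 76.7
```

Run:
```python
from h import *
p,R=plan(case(-.02,-.073,.02),RC,5)
s=robot.sense(); print(s['tool_pos'],s['opening'],s['contact_force'])
```

```text
-0.03 0.06 2.65 -0.1 0 0; -0.03 0.05 2.65 -0.1 0 0; -0.03 0.05 2.64 -0.1 0 0; -0.03 0.04 2.65 -0.1 0 0.1; -0.02 0.03 2.64 -0.1 0.1 0
err mm [ 0. -0. -0.]
[ 0.43737195 -0.2009077   0.15235293] 0.6744973628463127 [-0.19806721  0.17302158 -1.85670768]
```

send_rows:
  plan: "0 0.1 3 -0.1 0 0; 0 0 3 -0.1 0 0; 0 0 3 -0.1 0 0; 0 0 2.5 0 0 0; 0 0 1.7 0 0 0"

```text
t: 21.75
tool_pos: [0.4369, -0.199, 0.0183]
tcp_rot: [[0.176, 0.984, -0.005], [0.984, -0.176, 0.003], [0.002, -0.006, -1.0]]
contact_force: [-0.7, -0.8, -0.9]
opening: 0.677
finger_force: 76.7
```

send_rows:
  plan: "0 0 0.5 0 0 0; 0 0 0.4 0 0 0; 0 0 0 0 0 0; 0 0 0 0 0 0"

```text
t: 22.15
tool_pos: [0.439, -0.2002, 0.0134]
tcp_rot: [[0.176, 0.984, -0.0], [0.984, -0.176, 0.0], [0.0, -0.0, -1.0]]
contact_force: [0.9, 0.1, -2.1]
opening: 0.673
finger_force: 76.7
```

send_rows:
  plan: "0 0 0.1 0 0 0; 0 0 0 0 0 0; 0 0 0 0 0 0"

```text
t: 22.45
tool_pos: [0.4385, -0.1999, 0.0116]
tcp_rot: [[0.176, 0.984, -0.001], [0.984, -0.176, 0.001], [0.001, -0.002, -1.0]]
contact_force: [0.4, -0.4, -2.3]
opening: 0.678
finger_force: 76.7
```

send_rows:
  plan: "0 0 0.2 0 0 0; 0 0 0 0 0 0; 0 0 0 0 0 0"

```text
t: 22.75
tool_pos: [0.4382, -0.1998, 0.0091]
tcp_rot: [[0.176, 0.984, -0.002], [0.984, -0.176, 0.001], [0.001, -0.003, -1.0]]
contact_force: [0.4, -0.4, -2.0]
opening: 0.681
finger_force: 76.7
```

send_rows:
  plan: "0 0 0.1 0 0 0; 0 0 0 0 0 0; 0 0 0 0 0 0"

```text
t: 23.05
tool_pos: [0.4383, -0.1998, 0.0082]
tcp_rot: [[0.176, 0.984, -0.002], [0.984, -0.176, 0.001], [0.001, -0.002, -1.0]]
contact_force: [-0.1, 0.4, -1.8]
opening: 0.679
finger_force: 76.7
```

send_rows:
  plan: "0 0 0.1 0 0 0; 0 0 0 0 0 0; 0 0 0 0 0 0"

```text
t: 23.35
tool_pos: [0.4383, -0.1998, 0.0072]
tcp_rot: [[0.176, 0.984, -0.002], [0.984, -0.176, 0.001], [0.001, -0.002, -1.0]]
contact_force: [0.9, -0.0, -2.0]
opening: 0.675
finger_force: 76.7
```

send_rows:
  plan: "0 0 0.1 0 0 0; 0 0 0 0 0 0"

```text
t: 23.55
tool_pos: [0.4383, -0.1998, 0.0061]
tcp_rot: [[0.176, 0.984, -0.002], [0.984, -0.176, 0.001], [0.001, -0.002, -1.0]]
contact_force: [-0.0, -0.7, -2.0]
opening: 0.675
finger_force: 76.7
```

send_rows:
  plan: "0 0 0 0 0 0; 0 0 0 0 0 0; 0 0 0 0 0 0"
  grip: 7.2

```text
t: 23.85
tool_pos: [0.4386, -0.2, 0.0066]
tcp_rot: [[0.176, 0.984, -0.001], [0.984, -0.176, 0.001], [0.001, -0.002, -1.0]]
contact_force: [0.3, -0.9, -0.0]
opening: 0.842
finger_force: 0.0
```

send_rows:
  plan: "0 0 -1 0 0 0; 0 0 -3 0 0 0; 0 0 -5 0 0 0; 0 0 -5 0 0 0; 0 0 -5 0 0 0"

```text
t: 24.35
tool_pos: [0.4384, -0.1999, 0.1991]
tcp_rot: [[0.176, 0.984, -0.001], [0.984, -0.176, 0.001], [0.001, -0.001, -1.0]]
contact_force: [1.2, -0.9, -0.7]
opening: 0.844
finger_force: 0.0
```

send_rows:
  plan: "4 -2 -3 0 0 0; 4 -2 -3 0 0 0; 4 -2 -3 0 0 0; 4 -2 0 0 0 0; 4 -2 0 0 0 0"
  grip: 0

```text
t: 24.85
tool_pos: [0.3778, 0.0064, 0.2825]
tcp_rot: [[0.177, 0.984, 0.002], [0.984, -0.177, 0.001], [0.001, 0.002, -1.0]]
contact_force: [1.1, -0.3, -0.3]
opening: 0.003
finger_force: 0.0
```

Run:
```python
from h import *
s=robot.sense(); print(s['t'],s['tool_pos'],s['contact_force'])
incase(.04,.13); incase(-.02,.06); incase(-.115,-.025)
d=snap('top'); P=cloud(d); im=d['image']
cv2.imwrite('pics/top4.png',im[100:400,330:640].repeat(2,0)[:, :].repeat(2,1))
L=(P-C)@np.stack([CX,CY,Z],1)
# lid plane
m=(L[...,0]>.08)&(L[...,0]<.16)&(abs(L[...,1])<.12)&(L[...,2]>.07)&(L[...,2]<.22); q=L[m]
c=q.mean(0)
for _ in range(4):
    n=np.linalg.svd(q-c,full_matrices=False)[2][2]; q=L[m&(abs((L-c)@n)<.006)]; c=q.mean(0)
n*=np.sign(n[0]); print('lid n',n.round(3),'angle',np.pi/2-np.arctan2(n[2],n[0]),'inner plane x at z=.045',c[0]+(c[2]-.045)*n[2]/n[0],'max z',np.percentile(q[:,2],99.5))
# obstacles beyond lid
for x0 in np.arange(.16,.42,.04):
    print(round(x0,2),[ (lambda w: round(float(np.percentile(w,99)),2) if len(w)>20 else None)(L[...,2][(L[...,0]>x0)&(L[...,0]<x0+.04)&(L[...,1]>y0)&(L[...,1]<y0+.06)]) for y0 in np.arange(-.24,.2,.06)])
```

```text
24.85 [0.37779978 0.0064063  0.28251362] [ 1.13303777 -0.29729143 -0.28894881]
in case 129 [[-39.9, 73.8, 15.1], [-28.8, 85.1, 23.9], [-14.0, 100.9, 27.7]]
in case 141 [[-36.6, -3.9, 13.4], [-21.5, 16.7, 17.8], [-5.8, 36.3, 19.4]]
in case 352 [[-44.2, -103.6, 17.6], [-22.5, -77.3, 24.0], [2.1, -49.7, 25.9]]
lid n [ 0.962  0.002 -0.273] angle 1.8472088083267928 inner plane x at z=.045 0.08078192741376379 max z 0.21563736144189435
0.16 [0.0, 0.0, None, None, None, None, None, 0.0]
0.2 [0.0, 0.0, 0.0, 0.0, 0.0, 0.0, 0.0, 0.01]
0.24 [0.0, 0.0, 0.0, 0.01, 0.02, 0.02, 0.02, 0.02]
0.28 [0.0, 0.0, 0.01, 0.02, 0.02, 0.02, 0.09, 0.1]
0.32 [0.0, 0.0, 0.01, 0.05, 0.05, 0.05, 0.08, None]
0.36 [0.0, 0.0, 0.01, 0.02, None, 0.01, 0.01, None]
0.4 [None, None, None, None, None, None, None, None]
```

View pics/top4.png

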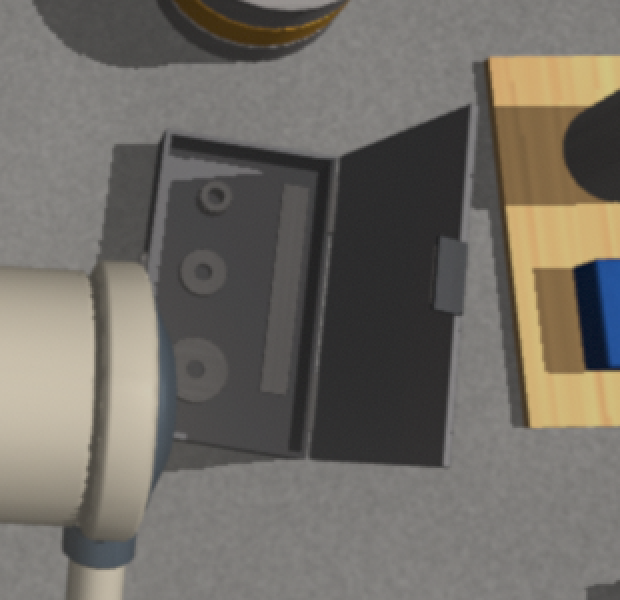

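The nut, spacer and ring lie flat in the case at (215,196), (203,271) and (195,368), clear of the straightedge at (287,290). The lid stands at 1.847 rad with free space behind it. Now planning the move around behind it with the tool tilted 30°.

```bash
cat >> h.py <<'E'
s3,c3=.5,np.sqrt(3)/2
zt=-s3*CX-c3*Z; RT=np.stack([np.cross(CY,zt),CY,zt],1)
def lidtcp(a,r,gap=0,y=0,hx=.0805):
    q=8.5e-3+.011*abs(np.sin(a-np.pi/6))+gap
    return case(hx-r*np.cos(a)+q*np.sin(a),y,.045+r*np.sin(a)+q*np.cos(a))
E
python3 - <<'E'
from h import *
print(lidtcp(1.847,.125,.03))
p,R=plan(case(.07,-.02,.34),RT,10); p,R=plan(case(.21,0,.3),RT,5,p,R); p,R=plan(lidtcp(1.847,.125,.03),RT,5,p,R)
E
```

```text
[ 0.47805375 -0.39478092  0.15185463]
-2.85 1.48 -0.59 -0 3 0; -2.82 1.48 -0.74 -0 3 0; -2.77 1.48 -0.88 -0 3 0; -2.73 1.49 -1.03 -0 3 0; -2.67 1.48 -1.17 -0 3 0
-2.6 1.49 -1.31 -0 3 0.1; -2.53 1.49 -1.44 -0 3 0; -2.45 1.49 -1.57 -0 3 0.1; -2.36 1.49 -1.7 -0.1 3 0; -2.26 1.5 -1.82 -0 3 0.1
err mm [-0.  -0.  -0.1]
-2.83 0.4 -0.71 -0 -0 -0; -2.82 0.4 -0.71 -0 -0 -0; -2.83 0.4 -0.71 -0 -0 -0; -2.82 0.4 -0.71 -0 -0 -0; -2.83 0.4 -0.7 -0 -0 -0
err mm [0.  0.  0.1]
-0.65 0 3.05 -0 -0 -0; -0.65 0 3.04 -0 -0 -0; -0.65 0 3.05 -0 -0 -0; -0.65 0 3.04 -0 -0 -0; -0.65 0.01 3.05 -0 -0 -0
err mm [-0.  0.  0.]
```

send_rows:
  plan: "-2.9 1.5 -0.6 0 3 0; -2.8 1.5 -0.7 0 3 0; -2.8 1.5 -0.9 0 3 0; -2.7 1.5 -1 0 3 0; -2.7 1.5 -1.2 0 3 0"
  grip: 0

```text
t: 25.55
tool_pos: [0.4269, -0.1522, 0.3096]
tcp_rot: [[0.173, 0.984, 0.045], [0.95, -0.179, 0.257], [0.261, -0.001, -0.965]]
contact_force: [0.9, 0.3, 0.6]
opening: -0.003
finger_force: 0.0
```

send_rows:
  plan: "-2.6 1.5 -1.3 0 3 0.1; -2.5 1.5 -1.4 0 3 0; -2.5 1.5 -1.6 0 3 0.1; -2.4 1.5 -1.7 -0.1 3 0; -2.3 1.5 -1.8 0 3 0.1"

```text
t: 26.05
tool_pos: [0.4746, -0.3069, 0.3375]
tcp_rot: [[0.161, 0.983, 0.091], [0.85, -0.185, 0.494], [0.502, -0.002, -0.865]]
contact_force: [1.2, 0.6, 0.3]
opening: -0.0
finger_force: 0.0
```

send_rows:
  plan: "-2.8 0.4 -0.7 0 0 0; -2.8 0.4 -0.7 0 0 0; -2.8 0.4 -0.7 0 0 0; -2.8 0.4 -0.7 0 0 0; -2.8 0.4 -0.7 0 0 0"

```text
t: 26.55
tool_pos: [0.4681, -0.4465, 0.2967]
tcp_rot: [[0.161, 0.983, 0.09], [0.85, -0.185, 0.493], [0.501, -0.003, -0.865]]
contact_force: [0.3, -0.5, 0.3]
opening: 0.002
finger_force: 0.0
```

Run:
```python
from h import *
s=robot.sense(); print(s['t'],s['joints'].round(2),s['tool_pos'],case(.21,0,.3),s['contact_force'])
p,R=plan(lidtcp(1.847,.125,.03),RT,5)
```

```text
26.55 [-1.    0.56  0.62  0.48  2.3  -0.55] [ 0.46811765 -0.44653021  0.29668662] [ 0.46945153 -0.44211586  0.3       ] [ 0.25811494 -0.46011579  0.26181623]
-0.54 0.01 3.03 0 -0 -0.1; -0.54 0.01 3.04 0 -0 -0.1; -0.54 0.01 3.03 0 -0 -0.1; -0.54 0.01 3.04 0 -0 -0; -0.54 0.02 3.03 0 -0.1 -0.1
err mm [-0.   0.1 -0. ]
```

Descending behind the lid, then planning the push arc.

send_rows:
  plan: "-0.5 0 3 0 0 -0.1; -0.5 0 3 0 0 -0.1; -0.5 0 3 0 0 -0.1; -0.6 0 3 0 0 0; -0.6 0 3 0 0 0"

```text
t: 27.05
tool_pos: [0.4775, -0.394, 0.1526]
tcp_rot: [[0.156, 0.984, 0.09], [0.851, -0.18, 0.493], [0.501, -0.001, -0.866]]
contact_force: [0.5, 0.7, 0.6]
opening: 0.004
finger_force: 0.0
```

Run:
```python
from h import *
s=robot.sense(); print(s['t'],s['tool_pos'],s['contact_force'])
p=np.array(s['tool_pos']); R=np.array(s['tcp_rot'])
A_=np.radians([105.8,96,86,76,66,56,46,36,28,20,14,9]); r_=np.interp(np.degrees(A_)[::-1],[5,60,106],[.162,.14,.125])[::-1]
for a,r in zip(A_,r_):
    print(round(np.degrees(a)),end=': '); p,R=plan(lidtcp(a,r),R,2,p,R)
```

```text
27.05 [ 0.47749872 -0.39399211  0.15258889] [0.46954268 0.66562267 0.597223  ]
106: 1.41 0.03 0.38 0 0 0; 1.41 0.03 0.38 0 0 0
err mm [ 0. -0. -0.]
96: 1.16 0 0.06 0 0 0; 1.15 0 0.07 0 0 0
err mm [ 0. -0.  0.]
86: 1.19 -0 0.29 0 0 0; 1.18 -0 0.29 0 0 0
err mm [-0.  0.  0.]
76: 1.15 -0 0.53 0 0 0; 1.14 -0 0.53 0 0 0
err mm [-0.1 -0.   0. ]
66: 1.05 -0 0.75 0 0 0; 1.06 -0.01 0.76 0 0 0
err mm [ 0. -0. -0.]
56: 0.92 -0 0.96 0 0 0; 0.93 -0 0.96 0 0 0
err mm [-0. -0. -0.]
46: 0.77 -0 1.14 0 0 0; 0.76 -0 1.14 0 0 0
err mm [-0.  0. -0.]
36: 0.55 -0 1.3 0 0 0; 0.55 -0.01 1.3 0 0 0
err mm [ 0. -0. -0.]
28: 0.26 0 1.09 0 0 0; 0.26 0 1.08 0 0 0
err mm [ 0.  0. -0.]
20: 0.12 0 1.02 0 0 0; 0.12 0 1.02 0 0 0
err mm [ 0.  0. -0.]
14: 0 0 0.79 0 0 0; 0 0 0.79 0 0 0
err mm [ 0. -0.  0.]
9: -0.06 0 0.66 0 0 0; -0.06 0 0.66 0 0 0
err mm [ 0.  -0.  -0.1]
```

send_rows:
  plan: "1.4 0 0.4 0 0 0; 1.4 0 0.4 0 0 0; 1.2 0 0.1 0 0 0; 1.2 0 0.1 0 0 0; 0 0 0 0 0 0"

```text
t: 27.55
tool_pos: [0.4886, -0.3426, 0.1752]
tcp_rot: [[0.15, 0.984, 0.091], [0.854, -0.176, 0.49], [0.499, 0.004, -0.867]]
contact_force: [-0.1, 0.6, 1.2]
opening: 0.001
finger_force: 0.0
```

send_rows:
  plan: "1.2 0 0.3 0 0 0; 1.2 0 0.3 0 0 0; 1.2 0 0.5 0 0 0; 1.1 0 0.5 0 0 0; 0 0 0 0 0 0"

```text
t: 28.05
tool_pos: [0.4968, -0.2933, 0.1823]
tcp_rot: [[0.151, 0.985, 0.088], [0.852, -0.175, 0.494], [0.501, 0.001, -0.865]]
contact_force: [-0.3, 0.0, 0.0]
opening: 0.0
finger_force: 0.0
```

```bash
cat >> h.py <<'E'
def lid():
    s=robot.sense(); L=(np.array(s['tool_pos'])-C)@np.stack([CX,CY,Z],1)
    print('t',s['t'],'tcp case mm',(L*1e3).round(1),'F',s['contact_force'].round(1))
    P=cloud(snap('side')); L=(P-C)@np.stack([CX,CY,Z],1)-np.array([.0805,0,.045])
    r=np.hypot(L[...,0],L[...,2]); m=(abs(L[...,1])<.13)&(abs(L[...,1])>.06)&(r>.09)&(r<.17)&(L[...,2]>-.02)
    a=np.arctan2(L[...,2],-L[...,0])[m]; h,e=np.histogram(a,bins=np.arange(-.15,2.3,.02)); k=h.argmax()
    print('lid approx',np.median(a[abs(a-e[k])<.05]),h[k],m.sum())
E
python3 -c "
from h import *
lid()"
```

```text
t 28.05 tcp case mm [ 58.6   0.3 182.3] F [-0.3  0.   0. ]
lid approx 1.2969562376180106 1304 2632
```

send_rows:
  plan: "1.1 0 0.7 0 0 0; 1.1 0 0.8 0 0 0; 0.9 0 1 0 0 0; 0.9 0 1 0 0 0; 0 0 0 0 0 0"

```text
t: 28.6
tool_pos: [0.5057, -0.2417, 0.1706]
tcp_rot: [[0.152, 0.985, 0.087], [0.851, -0.175, 0.495], [0.502, -0.001, -0.865]]
contact_force: [0.1, 0.3, -0.2]
opening: 0.001
finger_force: 0.0
```

send_rows:
  plan: "0.8 0 1.1 0 0 0; 0.8 0 1.1 0 0 0; 0.6 0 1.3 0 0 0; 0.5 0 1.3 0 0 0; 0 0 0 0 0 0"

```text
t: 29.1
tool_pos: [0.5136, -0.1952, 0.1414]
tcp_rot: [[0.153, 0.984, 0.086], [0.851, -0.176, 0.495], [0.502, -0.003, -0.865]]
contact_force: [-0.1, 0.0, 0.9]
opening: -0.003
finger_force: 0.0
```

Run:
```python
from h import *
lid()
s=robot.sense(); p=np.array(s['tool_pos']); R=np.array(s['tcp_rot'])
for a,r in zip(np.radians([28,20,14,9,5]),[.153,.157,.16,.162,.163]):
    print(round(np.degrees(a)),end=': '); p,R=plan(lidtcp(a,r),R,2,p,R)
```

```text
t 29.1 tcp case mm [-40.8  -0.7 141.4] F [-0.1  0.   0.9]
lid approx 0.5993011531139698 266 948
28: 0.01 0.03 1.02 0 0 0; 0.01 0.02 1.02 0 0 0
err mm [0. 0. 0.]
20: 0.16 0 1.03 0 0 0; 0.16 0.01 1.02 0 0 0
err mm [-0.   0.  -0.1]
14: 0.02 0 0.8 0 0 0; 0.03 0 0.81 0 0 0
err mm [ 0. -0.  0.]
9: -0.07 0 0.67 0 0 0; -0.06 0.01 0.67 0 0 0
err mm [-0. -0.  0.]
5: -0.12 -0 0.52 0 0 0; -0.13 -0 0.53 0 0 0
err mm [-0.  0.  0.]
```

send_rows:
  plan: "0 0 1 0 0 0; 0 0 1 0 0 0; 0.2 0 1 0 0 0; 0.2 0 1 0 0 0; 0 0 0 0 0 0"

```text
t: 29.65
tool_pos: [0.5176, -0.173, 0.1089]
tcp_rot: [[0.154, 0.984, 0.087], [0.851, -0.177, 0.494], [0.502, -0.003, -0.865]]
contact_force: [-0.2, -0.2, -0.3]
opening: -0.002
finger_force: 0.0
```

send_rows:
  plan: "0 0 0.8 0 0 0; 0 0 0.8 0 0 0; -0.1 0 0.7 0 0 0; -0.1 0 0.7 0 0 0; 0 0 0 0 0 0"

```text
t: 30.15
tool_pos: [0.5201, -0.1605, 0.0823]
tcp_rot: [[0.154, 0.984, 0.087], [0.851, -0.177, 0.494], [0.502, -0.002, -0.865]]
contact_force: [-0.6, 0.5, 0.8]
opening: -0.002
finger_force: 0.0
```

Run:
```python
from h import *
lid()
p,R=plan(lidtcp(np.radians(3.),.163),np.array(robot.sense()['tcp_rot']),3); plan(lidtcp(0,.163),R,3,p,R)
```

```text
t 30.15 tcp case mm [-76.1  -0.6  82.3] F [-0.6  0.5  0.8]
lid approx 0.21648248099301462 532 1648
-0.1 0.01 0.55 0 0 0; -0.1 0.02 0.55 0 0 0; -0.11 0.01 0.56 0 0 0
err mm [0. 0. 0.]
-0.11 0 0.25 0 0 0; -0.1 0 0.24 0 0 0; -0.11 0 0.25 0 0 0
err mm [0. 0. 0.]
```

send_rows:
  plan: "-0.1 0 0.6 0 0 0; -0.1 0 0.6 0 0 0; -0.1 0 0.5 0 0 0; 0 0 0 0 0 0; 0 0 0 0 0 0"

```text
t: 30.7
tool_pos: [0.5215, -0.1552, 0.0671]
tcp_rot: [[0.154, 0.984, 0.089], [0.852, -0.177, 0.493], [0.501, -0.0, -0.865]]
contact_force: [0.4, -0.6, -0.2]
opening: -0.002
finger_force: 0.1
```

send_rows:
  plan: "-0.1 0 0.3 0 0 0; -0.1 0 0.3 0 0 0; -0.1 0 0.2 0 0 0; 0 0 0 0 0 0; 0 0 0 0 0 0"

```text
t: 31.2
tool_pos: [0.5219, -0.1546, 0.0616]
tcp_rot: [[0.152, 0.984, 0.09], [0.852, -0.177, 0.492], [0.5, 0.002, -0.866]]
contact_force: [-6.3, -3.3, 13.3]
opening: 0.004
finger_force: 6.8
```

Run:
```python
from h import *
lid()
```

```text
t 31.2 tcp case mm [-82.3   0.2  61.6] F [-6.3 -3.3 13.3]
lid approx 0.0871665443512646 702 1775
```

send_rows:
  plan: "-0.1 0 0.2 0 0 0; -0.1 0 0.2 0 0 0; 0 0 0 0 0 0; 0 0 0 0 0 0"

```text
t: 31.65
tool_pos: [0.522, -0.1543, 0.0568]
tcp_rot: [[0.152, 0.984, 0.09], [0.852, -0.177, 0.492], [0.5, 0.002, -0.866]]
contact_force: [-5.0, -2.4, 11.3]
opening: 0.002
finger_force: 5.7
```

send_rows:
  plan: "-0.1 0 0.2 0 0 0; -0.1 0 0.2 0 0 0; 0 0 0 0 0 0; 0 0 0 0 0 0"

```text
t: 32.05
tool_pos: [0.5222, -0.1543, 0.0563]
tcp_rot: [[0.15, 0.985, 0.091], [0.852, -0.175, 0.493], [0.501, 0.004, -0.866]]
contact_force: [-13.9, -2.7, 30.1]
opening: 0.003
finger_force: 14.7
```

Run:
```python
from h import *
lid()
```

```text
t 32.05 tcp case mm [-82.6   0.4  56.3] F [-13.9  -2.7  30.1]
lid approx 0.05678499277344215 665 1674
```

send_rows:
  plan: "0.3 0 -0.5 0 0 0; 0.5 0 -1 0 0 0; 1.5 0 -3 0 0 0; 2 0 -4 0 0 0; 2 0 -4 0 0 0"

```text
t: 32.6
tool_pos: [0.52, -0.1609, 0.1905]
tcp_rot: [[0.154, 0.984, 0.087], [0.851, -0.177, 0.494], [0.502, -0.002, -0.865]]
contact_force: [1.8, 0.2, -0.1]
opening: 0.001
finger_force: 0.0
```

send_rows:
  plan: "2 0 -4 0 0 0; 4 -2 -1 0 0 0; 4 -2 -1 0 0 0; 3 -2 -1 0 0 0; 0 0 0 0 0 0"

```text
t: 33.1
tool_pos: [0.4745, -0.0723, 0.3207]
tcp_rot: [[0.147, 0.985, 0.094], [0.854, -0.174, 0.49], [0.499, 0.008, -0.867]]
contact_force: [1.7, -0.9, -0.1]
opening: 0.003
finger_force: 0.0
```

Run:
```python
from h import *
lid()
d=snap('side'); P=cloud(d); L=(P-C)@np.stack([CX,CY,Z],1)
m=(L[...,0]>-.085)&(L[...,0]<.075)&(abs(L[...,1])<.13)&(L[...,2]>.04)&(L[...,2]<.075); q=L[m]
c=np.polyfit(q[:,0],q[:,2],1); print('lid slope',c, 'z at front',np.polyval(c,-.085), m.sum())
d=snap('side'); cv2.imwrite('pics/side9.png',d['image'][80:480,60:560])
```

```text
t 33.1 tcp case mm [-154.8  -61.2  320.7] F [ 1.7 -0.9 -0.1]
lid approx 0.057634353087162714 691 1654
lid slope [0.00073547 0.05260214] z at front 0.052539630281592004 4628
```

View pics/side9.png

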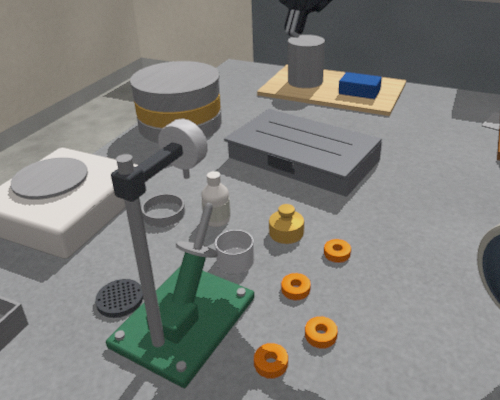

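The lid lies flat and latched at (305,150), with slope 0.001 and its front face at 52.5 mm. The stud at (208,222) is bare and the bystanders are in place, so I'm handing it in.

```bash
python3 -c "
from h import *
print(robot.job_done())"
```

```text
the job is handed in; nothing more can be done
None
```

The nut, spacer and ring are lying flat, side by side, in the case; the lid is pressed shut past its catch by my depth check, and the job is handed in at about 33 s of the 70 s allowed (no verdict was returned).

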